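# Load the tray of clock parts into the drying cabinet

### The job

Put the open tray of rinsed clock parts into the bench drying cabinet: carry it level so that no part falls out, set it on the lowered cabinet door with its knob towards you and let go, then take it by the knob and slide it in until it sits down flat behind the front sill. Then swing the door up to shut the cabinet, and do not disturb the spool, the eye loupe or the round tin.

Things in the scene. Friction and masses are not known exactly. Their poses are not given: they have to be found in the camera images.
- tray_center (a point): Open-topped aluminium tray, 140 long (its x) x 64 wide (its y) x 38 mm high, walls 2.5 mm, mass about 0.26 kg empty; a round black knob stands out of its -x end. This point is its centre, 19 mm above its underside; z up. It starts on the bench. It can be gripped across the two long walls.
- tray_knob (a point): Grip point of the tray's knob: a round knob along the tray's x axis, 14 mm in diameter at the grip, standing 34 mm out of the end wall. This point is on the knob's axis 24 mm out from the wall, 94 mm to -x of the tray centre and 28 mm above the tray's underside. Same axes as the tray.
- cabinet_deck (a point): Small grey bench drying cabinet with a sloping front, fixed, 130 wide, 211 deep, 169 mm high. This point: middle of the door's hinge line at its front edge, 40 mm above the bench, level with the flat front deck, which runs 58 mm inward from here. x points level into the cabinet, y to its left, z up.
- roof_edge (a point): Middle of the roof's front edge, 61 mm inward from the hinge line; this point is at the roof's top face, 105 mm above the deck; the edge's underside is 95 mm above the deck. Same axes. Behind it nothing can be reached from straight above; the front between it and the hinge line is open when the door is lowered. A 24 mm high control housing stands on the roof from 79 mm behind the edge.
- sill (a point): Middle of the deck's inner edge (the sill), 58 mm inward from the hinge line; beyond it the bed lies 4 mm lower. Same axes. Two low guides beside the lane, tops 10 mm above the deck, stand 81 mm apart at the front of the deck, narrow to 69 mm at the sill and run on to the back wall. The chamber's side walls are 122 mm apart.
- tray_bed (a point): Middle of the sunk bed on which the tray stands when home, 130.5 mm inward from the hinge line and 4 mm lower than the deck (36 mm above the bench); same axes. It is 145 mm long from sill to back wall, 5 mm longer than the tray, and 69 mm wide between the guides. A tray that is home has its front end just behind the sill and its knob over the deck.
- cabinet_door (a joint): Door hinge angle: 0 shut (leaning 30 degrees back, held shut by its weight), 2.094 fully lowered, when its inner face is level and flush with the deck. The hinge is light; the door falls open or shut by its weight on either side of about 0.52 (upright), weighs 0.3 kg, and takes the tray's weight when lowered. It starts lowered.
- door_handle (a point): Grip point of the door handle: a black round bar 11 to 13 mm in diameter, 51 mm long, standing out of the middle of the door's free edge in the plane of the door. The door is a panel 130 wide, 121 mm from hinge to free edge and 8 mm thick. This point is 154 mm from the hinge line and 4 mm below the inner face of the lowered door; 36 mm above the bench when lowered.
- great_wheel: Loose brass clock wheel lying in the tray, 44 mm across with a steel arbor, 24 mm high, 30 g; origin at the middle of its underside, z up its arbor.
- spring_barrel: Loose brass spring barrel standing in the tray, 42 mm across, 22 mm high, 60 g; origin at the middle of its underside.
- pillar_1: Loose turned brass pillar lying across the tray, 50 long, 10 mm in diameter, 25 g, free to roll; origin on its surface at mid length, its length along its y axis.
- pillar_2: The second pillar, alike, next to the first.
- thread_spool: Wooden thread spool, 28 mm across, 30 mm high, a bystander on the bench; origin at its underside.
- eye_loupe: Black eye loupe, 42 mm across, 35 mm high, a bystander; origin at its underside.
- round_tin: Round tin, 35 mm across, 12 mm high, a bystander; origin at its underside.

How it is judged:
By the outcome, as a careful person would: the job done as asked, in the order asked, and still so for the second after the job is handed in, with the robot touching nothing.
It also fails if it takes over 72 s, if anything falls off the work surface, if the arm or the gripper's body presses on something with over 40 N, if the wrist force passes 120 N, or if a joint passes its speed limit or range.

### The arm

A 6-joint arm with a two-finger parallel gripper is mounted at the origin on a cart in front of the work surface, level with it; the furniture and walls round the work are solid. World frame = base frame: x ahead of the robot, y to its left, z up, the work surface at z = 0. Lengths are in m, angles in rad, forces in N, time in s.
With the tool pointing down it reaches from about 0.425 to 0.95 m from the base axis. Payload 3.5 kg.
Tool frame: the origin (TCP) lies on the centre line of the jaws, within the pads' length; the fingertips stand 19 mm ahead of it and the grasp point (between the pads) is the TCP (tip_reach is the distance from the TCP to the fingertips, in m); z points along the fingers, y is the direction in which the jaws open and shut (so a half turn about z gives the same grasp; the last joint's range is limited). The gripper opens to 85 mm and grips with 20 to 120 N. Pads are 22 mm wide; open, the fingers measure 114 mm over their backs; the gripper's body (76 mm by 85 mm) begins 54 mm behind the grasp point. The pads swing forward as they close: fully open they stand 13 mm farther back than shut.
Start: joints at [1.16, 0.286, 1.577, -0, 1.279, -0.15], TCP at [0.174, 0.652, 0.228] pointing down, gripper open.
Joint ranges: [-2.77, 2.77], [-0.9, 2.22], [0.21, 2.48], [-1.53, 4.67], [0.24, 2.81], [-2.84, 2.84]. Speed limits (rad/s): [2.79, 2.79, 3.14, 3.14, 3.14, 3.14].

### API

Orientations are given as a rotation vector (axis times angle).
In Python, from bench import * gives the robot as it stands.
- The arm moves only by the shell command python3 -m crank 'ROWS' [OPENING] [FORCE]. ROWS is JSON, a list that holds one entry, the list of rows, each a list of 4 numbers: the shift along the tool's x, y, z in mm, then the turn about the tool's z in rad. In form: [[[x, y, z, spin], ...]]. A call has 1 to 8 rows; each row is the pose to reach, as a shift and turn from the pose commanded when the call began, along the tool's axes at that moment; what a row does not reach only later rows make up. A row lasts 1/10 s, in which the tool goes at most 50 mm and 8.59 degrees, less where a joint would pass 70% of its speed; a pose out of reach is approached as far as the arm can. A call with a gripper value outside its range is refused whole. OPENING is the closure, from -1 (fully open) to 1 (shut), set as the call begins (- or left out, the last holds). The fingers move at their own pace and stop on an object; FORCE is the grip in N (left out, the last holds). Time passes only in rows, so rows that repeat a pose let the fingers close. It gives the time, the measured TCP pose, the force and the opening at its end, in the units of the state.
- get_obs(): the state, without advancing time (a new reading comes with each control period).
- camera(name): name is "scene" or "side" or "wrist"; returns a dict with "image" (400x640x3 uint8, red, green, blue), "fovy" (degrees; the focal length in pixels is half the picture's height over the tangent of half this angle, whatever the lens; pixels are square), "cx", "cy" (the principal point, pixels), "k1" (the pictures are not rectified: a ray, as slopes to the right and down, at radius r is drawn at 1 + k1 r^2 times it, then the intrinsics apply), "position" and "rotation" of the camera in the world. Camera axes: x right, y up, looking along -z (the intrinsics and any distortion apply to the point x, -y, -z); pixel columns grow to the right and rows downward; lengths in m; the calibration is good to about 2 mm. A picture is of the moment at which its call begins. There is no depth.
- close_job(): hands the job in, once; it reports no verdict.
The state is a dict: "clock": time; "joint_positions": joint angles; "qd": joint speeds; "joint_torque": joint torques, N m; "eef_pos": TCP position; "ee_rot": TCP orientation; "ft_force": force on the tool from outside, world axes, zero at the start; "torque": the same for the moment, N m; "gripper_width": finger opening in m.
Only numpy, scipy, OpenCV 4.12 (cv2) and the standard library are available. Lean on these libraries where they do the work, as an engineer would, in place of code of your own. Each camera call takes 0.05 s, during which the arm holds its last target.

## Working session

There is one attempt and no reset: what is moved stays moved. The work goes in short steps, Python scripts to look and compute and a shell command to move; the robot and the scene stay as the last step left them, time stands still between calls to the robot, and variables do not carry over. Pictures are saved under pics/ and viewed, and the job is handed in when it is done.

```bash
ls; mkdir -p pics; cat > h.py <<'E'
from bench import *
import numpy as np, cv2
from scipy.spatial.transform import Rotation as R
def snap(n,f):
    c=camera(n); cv2.imwrite('pics/'+f,c['image'][:,:,::-1]); np.save('pics/'+f+'.npy',c,allow_pickle=True); return c
def load(f): return np.load('pics/'+f+'.npy',allow_pickle=True).item()
def K(c):
    h=c['image'].shape[0]; f=h/2/np.tan(np.radians(c['fovy'])/2)
    return np.array([[f,0,c['cx']],[0,f,c['cy']],[0,0,1]])
def rot(c):
    r=np.array(c['rotation'],float)
    return r if r.shape==(3,3) else R.from_rotvec(r).as_matrix()
def ray(c,uv):
    d=np.array([c['k1'],0,0,0,0.]) 
    p=cv2.undistortPoints(np.array([[uv]],float),K(c),d)[0,0]
    v=rot(c)@np.array([p[0],-p[1],-1]); return np.array(c['position']),v/np.linalg.norm(v)
def onz(c,uv,z):
    o,v=ray(c,uv); return o+v*(z-o[2])/v[2]
def tri(c1,u1,c2,u2):
    o1,v1=ray(c1,u1);o2,v2=ray(c2,u2)
    s=np.linalg.lstsq(np.c_[v1,-v2],o2-o1,rcond=None)[0]
    a=o1+s[0]*v1;b=o2+s[1]*v2; return (a+b)/2,np.linalg.norm(a-b)
def proj(c,P):
    q=rot(c).T@(np.array(P)-np.array(c['position'])); x,y=q[0]/-q[2],-q[1]/-q[2]; k=1+c['k1']*(x*x+y*y)
    return (K(c)@[x*k,y*k,1])[:2]
E
python3 - <<'E'
from h import *
for n in ['scene','side','wrist']:
    c=snap(n,n+'0.png'); print(n,c['fovy'],c['cx'],c['cy'],c['k1'],c['position'],np.round(c['rotation'],3).tolist())
print(get_obs())
E
```

```text
pics
scene 53.50805115163621 324.2223649507526 199.12994053732754 0.01520368777712015 [-0.01395099 -0.80132005  0.554855  ] [1.111, -0.329, -0.535]
side 46.09194912699772 322.3578627611111 197.73688795682864 -0.11404296906570915 [0.48713732 1.14373623 1.16515393] [0.013, -1.271, -2.82]
wrist 63.40641038157957 322.62429534629274 205.08830875649593 -0.060033927434131294 [0.10872731 0.66930847 0.37219913] [-0.231, -0.176, 1.301]
{'clock': 0.15, 'joint_positions': array([ 1.15996724e+00,  2.87048085e-01,  1.57782439e+00,  2.63512943e-05,
        1.27858693e+00, -1.49993286e-01]), 'qd': array([-0.00068575, -0.00106531, -0.00232507, -0.00073367,  0.00015026,
       -0.00111374]), 'joint_torque': array([ 7.30480351e-04, -4.06604004e+01, -2.93140912e+01, -1.28043298e-04,
        3.93092094e-03, -3.25508196e-06]), 'eef_pos': array([0.17383073, 0.6517088 , 0.22661648]), 'ee_rot': array([-4.08500789e-01, -3.11437402e+00,  2.80631152e-03]), 'ft_force': array([-0.100501  , -0.45664998,  0.05589148]), 'torque': array([-0.03759961,  0.01289921, -0.0057875 ]), 'gripper_width': 0.08564224402912282}
```

View pics/scene0.png

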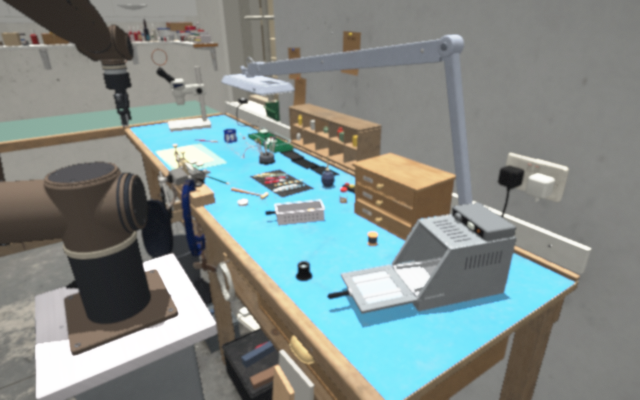

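View pics/side0.png

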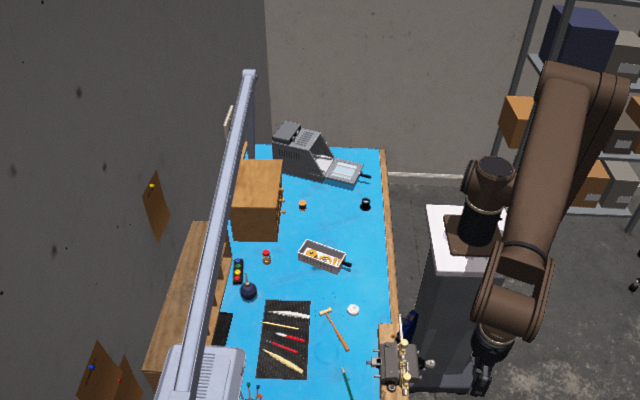

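View pics/wrist0.png

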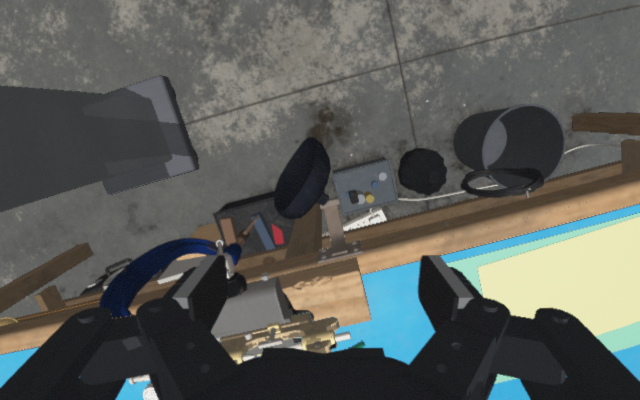

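Scene view: tray about (300,212), cabinet with its lowered door at lower right (handle ~(338,295)). Side view: tray at (323,256), knob (348,265), door handle (366,177), loupe (365,204), spool (303,204), tin (353,310). I'll zoom in to measure.

```bash
python3 - <<'E'
from h import *
def crop(f,x,y,w,h,s,o):
    im=cv2.imread('pics/'+f)[y:y+h,x:x+w]; im=cv2.resize(im,None,fx=s,fy=s,interpolation=cv2.INTER_CUBIC); cv2.imwrite('pics/'+o,im)
crop('side0.png',260,115,130,100,6,'s_cab.png')
crop('side0.png',290,225,80,100,6,'s_tray.png')
crop('scene0.png',320,190,200,125,4,'c_cab.png')
crop('scene0.png',230,185,110,60,7,'c_tray.png')
E
```

```text
(no output)
```

View pics/s_cab.png

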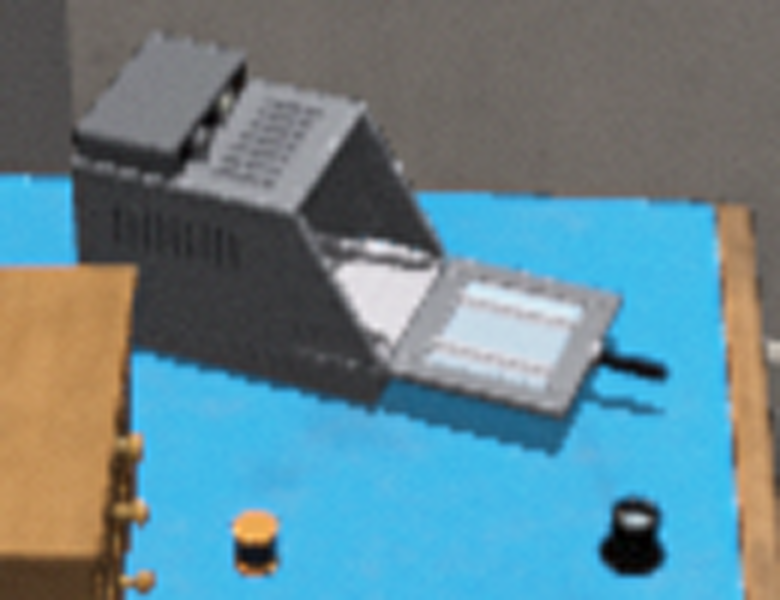

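View pics/s_tray.png

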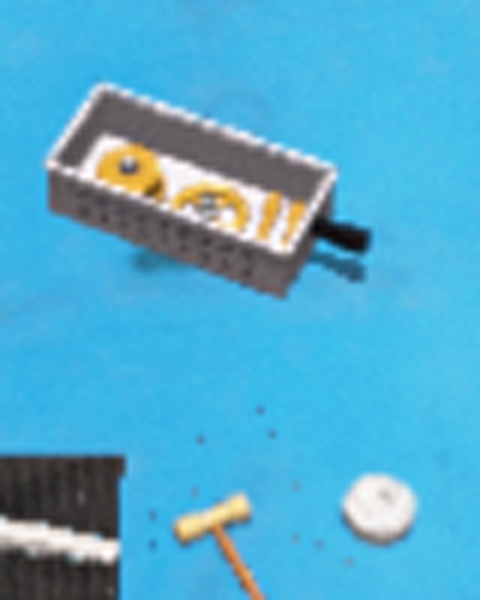

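View pics/c_cab.png

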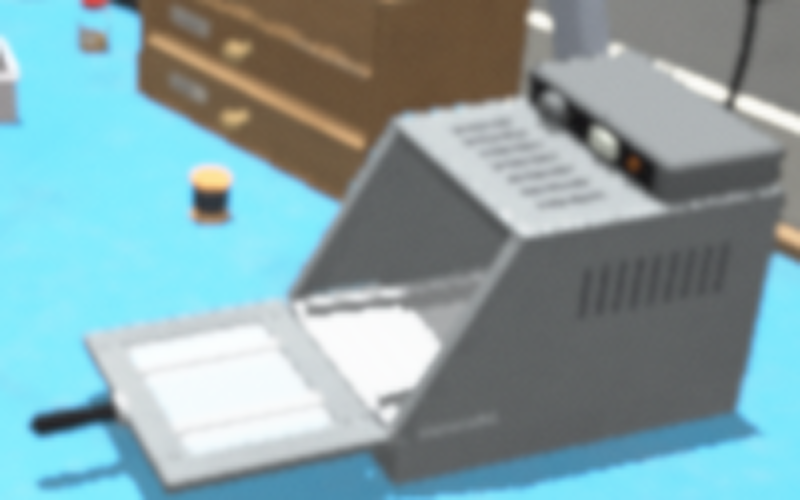

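View pics/c_tray.png

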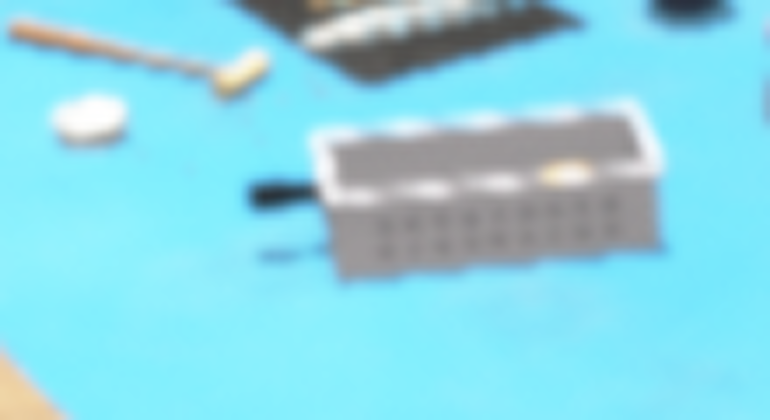

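```bash
cat > m.py <<'E'
from h import *
S=load('side0.png');C=load('scene0.png')
def s1(x,y,ox,oy,s): return ((x+.5)/s-.5+ox,(y+.5)/s-.5+oy)
st=lambda x,y:s1(x,y,290,225,6); sc=lambda x,y:s1(x,y,260,115,6)
cc=lambda x,y:s1(x,y,320,190,4); ct=lambda x,y:s1(x,y,230,185,7)
E
python3 - <<'E'
from m import *
np.set_printoptions(precision=4,suppress=True)
print('tray rim side z.038'); P=[onz(S,st(*p),.038) for p in [(103,85),(50,162),(290,253),(335,167)]]
for p in P: print(p)
print('len',[np.linalg.norm(P[i]-P[(i+1)%4]) for i in range(4)], 'c',np.mean(P,0))
print('tray rim scene'); Q=[onz(C,ct(*p),.038) for p in [(637,102),(315,132),(328,203),(660,172)]]
for p in Q: print(p)
print('len',[np.linalg.norm(Q[i]-Q[(i+1)%4]) for i in range(4)], 'c',np.mean(Q,0))
print('knob end', onz(S,st(368,238),.028),onz(C,ct(252,195),.028),tri(S,st(368,238),C,ct(252,195)))
print('door side z.04'); D=[onz(S,sc(*p),.040) for p in [(447,258),(622,297),(560,412),(387,370)]]
for p in D: print(p)
print([np.linalg.norm(D[i]-D[(i+1)%4]) for i in range(4)])
print('door scene'); E=[onz(C,cc(*p),.040) for p in [(392,438),(168,487),(87,337),(297,298)]]
for p in E: print(p)
print([np.linalg.norm(E[i]-E[(i+1)%4]) for i in range(4)])
print('roof', onz(S,sc(365,103),.145),onz(S,sc(297,212),.145),onz(C,cc(519,238),.145),onz(C,cc(396,119),.145))
print('handle tip',onz(S,sc(665,372),.036),onz(C,cc(35,424),.036), 'root',onz(S,sc(602,355),.036),onz(C,cc(115,408),.036))
print('loupe',onz(S,sc(635,520),.035),onz(S,sc(632,558),0.003),'spool',onz(S,sc(256,528),.03),onz(C,cc(211,178),.03),'tin',onz(S,st(380,503),.012))
E
```

```text
tray rim side z.038
[0.5756 0.0768 0.038 ]
[0.5997 0.135  0.038 ]
[0.4701 0.1908 0.038 ]
[0.4475 0.1296 0.038 ]
len [np.float64(0.06305479762159193), np.float64(0.1410910254023838), np.float64(0.06517199294701946), np.float64(0.13851944729584253)] c [0.5232 0.1331 0.038 ]
tray rim scene
[0.6069 0.1476 0.038 ]
[0.4741 0.2035 0.038 ]
[0.446  0.1381 0.038 ]
[0.5752 0.0821 0.038 ]
len [np.float64(0.14411585482601255), np.float64(0.07127511411972093), np.float64(0.14077746675688677), np.float64(0.07274133679480874)] c [0.5256 0.1428 0.038 ]
knob end [0.4292 0.1697 0.028 ] [0.432 0.182 0.028] (array([0.4289, 0.1738, 0.0324]), np.float64(0.0011638590972623437))
door side z.04
[ 0.4986 -0.3733  0.04  ]
[ 0.3824 -0.3381  0.04  ]
[ 0.4234 -0.2169  0.04  ]
[ 0.5332 -0.2518  0.04  ]
[np.float64(0.12139969024557277), np.float64(0.127862583073264), np.float64(0.11523783799327861), np.float64(0.12636688639870972)]
door scene
[ 0.4954 -0.3716  0.04  ]
[ 0.3805 -0.3361  0.04  ]
[ 0.4215 -0.2146  0.04  ]
[ 0.5425 -0.2529  0.04  ]
[np.float64(0.12033699051019721), np.float64(0.12819318575236444), np.float64(0.12693824428217113), np.float64(0.12766049254067346)]
roof [ 0.5557 -0.3972  0.145 ] [ 0.5914 -0.2733  0.145 ] [ 0.5521 -0.3882  0.145 ] [ 0.5958 -0.2663  0.145 ]
handle tip [ 0.356  -0.2661  0.036 ] [ 0.3579 -0.2561  0.036 ] root [ 0.396  -0.2809  0.036 ] [ 0.3995 -0.2692  0.036 ]
loupe [ 0.3781 -0.1241  0.035 ] [ 0.3775 -0.1251  0.003 ] spool [ 0.6053 -0.1084  0.03  ] [ 0.6045 -0.1052  0.03  ] tin [0.4217 0.3261 0.012 ]
```

```bash
python3 - <<'E'
from m import *
np.set_printoptions(precision=4,suppress=True)
print('lamp elbow',tri(C,(453,45),S,(250,75)));print('head',tri(C,(250,87),S,(190,375)))
print('vise',tri(C,(178,150),S,(404,345)))
print('drawers top-right-front corner?',onz(S,(279,238),.1),onz(S,(283,160),.1))
o=get_obs();Rm=R.from_rotvec(o['ee_rot']).as_matrix();print(Rm)
W=load('wrist0.png');print('cam view dir',-rot(W)[:,2],'in tool',Rm.T@(-rot(W)[:,2]),'off',Rm.T@(np.array(W['position'])-o['eef_pos']))
E
cat > plan.py <<'E'
from h import *
import sys
np.set_printoptions(precision=4,suppress=True)
def to(x,y,z,yaw_toolx_deg=None,ref=None):
    """shift in tool axes mm & spin to reach target from measured (or given commanded) TCP"""
    o=get_obs();Rm=R.from_rotvec(o['ee_rot']).as_matrix();p=o['eef_pos'] if ref is None else np.array(ref)
    d=Rm.T@(np.array([x,y,z])-p)*1000
    a=np.degrees(np.arctan2(Rm[1,0],Rm[0,0])); s=0
    if yaw_toolx_deg is not None: s=-((yaw_toolx_deg-a+180)%360-180)
    print('t',round(o['clock'],2),'tcp',o['eef_pos'],'toolx yaw',round(a,2),'shift',np.round(d,1),'spin',round(np.radians(s),4),'f',o['ft_force'],'w',o['gripper_width'])
E
```

```text
lamp elbow (array([ 0.7645, -0.1683,  0.4957]), np.float64(0.0014908001116626858))
head (array([0.7083, 0.7438, 0.3197]), np.float64(0.09026844735153784))
vise (array([0.2997, 0.5324, 0.1584]), np.float64(0.012818284207424693))
drawers top-right-front corner? [0.6573 0.1376 0.1   ] [ 0.6894 -0.265   0.1   ]
[[-0.9662  0.2579 -0.0008]
 [ 0.2579  0.9662 -0.0017]
 [ 0.0003 -0.0018 -1.    ]]
cam view dir [ 0.2575 -0.0701 -0.9637] in tool [-0.2672  0.0004  0.9636] off [ 0.0675 -0.0001 -0.1456]
```

```bash
python3 -c "
from plan import *
to(.510,.140,.25,157)"; python3 -m crank '[[[0,0,-35,0],[0,0,-70,0]]]' -1 40
```

```text
t 0.15 tcp [0.1738 0.6517 0.2266] toolx yaw 165.05 shift [-456.8 -407.7  -22.8] spin 0.1406 f [-0.1005 -0.4566  0.0559] w 0.08564224402912282
clock: 0.35
eef_pos: [0.1736, 0.6512, 0.2958]
ee_rot: [-0.408, -3.113, 0.008]
ft_force: [0.6, 0.5, 0.3]
gripper_width: 0.0852
```

```bash
python3 -m crank '[[[-25,-22,0,0],[-55,-50,0,0.02],[-90,-80,0,0.04],[-125,-110,0,0.06],[-160,-140,0,0.08],[-195,-172,0,0.1],[-230,-204,0,0.12],[-230,-204,0,0.14]]]'; python3 -c "
from plan import *
to(.510,.140,.25,157)"
```

```text
clock: 1.15
eef_pos: [0.3461, 0.392, 0.2975]
ee_rot: [0.636, 3.075, -0.002]
ft_force: [-0.6, 0.4, 0.4]
gripper_width: 0.0854
t 1.15 tcp [0.3461 0.392  0.2975] toolx yaw 156.63 shift [-250.4 -166.2   48. ] spin -0.0065 f [-0.5671  0.3646  0.3693] w 0.08535521094620462
```

```bash
python3 -m crank '[[[-35,-23,0,0],[-75,-50,10,0],[-115,-77,20,0],[-155,-103,30,0],[-195,-130,40,0],[-230,-153,48,0],[-250,-166,48,0],[-250,-166,48,0]]]'; python3 -c "
from plan import *
c=snap('wrist','w1.png')
to(.524,.136,.25,157)"
```

```text
clock: 1.95
eef_pos: [0.5101, 0.1436, 0.2489]
ee_rot: [-0.631, -3.077, 0.001]
ft_force: [0.2, 0.7, -0.2]
gripper_width: 0.0857
t 2.0 tcp [0.5093 0.1449 0.2492] toolx yaw 156.91 shift [-17.   -2.5  -0.8] spin -0.0016 f [-0.3582  0.9957 -0.6159] w 0.08528918860506063
```

View pics/w1.png

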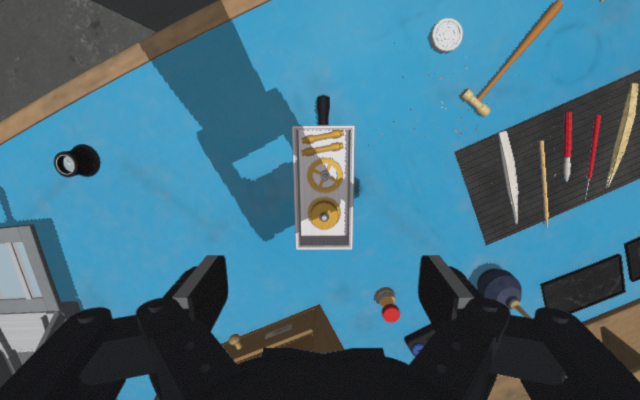

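```bash
cat > tray.py <<'E'
from h import *
import sys
def tray(f,z,box):
    c=load(f); im=c['image'].astype(int); x0,y0,x1,y1=box
    # not-blue mask
    r,g,b=im[...,0],im[...,1],im[...,2]
    m=((b-r)<40).astype(np.uint8); mm=np.zeros_like(m); mm[y0:y1,x0:x1]=m[y0:y1,x0:x1]
    return c,mm
E
python3 - <<'E'
from h import *
c=load('w1.png'); im=c['image']
cv2.imwrite('pics/w1c.png',cv2.resize(im[85:260,270:380,::-1],None,fx=4.0,fy=3.4,interpolation=cv2.INTER_NEAREST))
E
```

```text
(no output)
```

View pics/w1c.png

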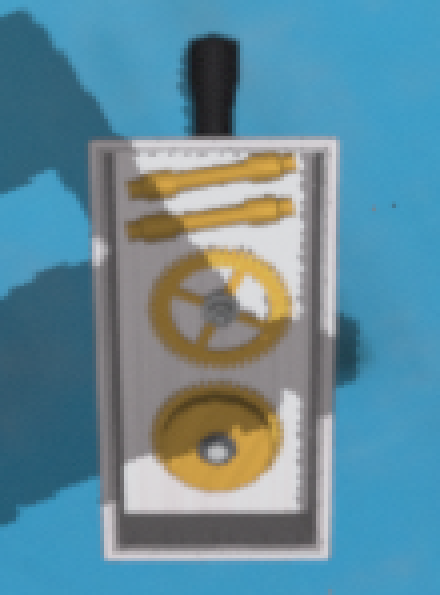

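```bash
python3 - <<'E'
from plan import *
c=load('w1.png'); print(c['position'])
s=lambda x,y:((x)/4-.5+270,(y)/3.4-.5+85)
P=[onz(c,s(*p),.038) for p in [(90,140),(340,138),(329,558),(104,558)]]
print(np.array(P)); print([np.linalg.norm(P[i]-P[(i+1)%4]) for i in range(4)],np.mean(P,0))
d=(P[2]+P[3]-P[0]-P[1]);print(np.degrees(np.arctan2(d[1],d[0])))
print('knob tip',onz(c,s(213,37),.028),'base',onz(c,s(212,134),.028))
m=np.mean(P,0);to(m[0],m[1],.2,180+np.degrees(np.arctan2(d[1],d[0])))
# refine of cabinet in this view
E
```

```text
[0.4483 0.1702 0.3947]
[[0.4445 0.1361 0.038 ]
 [0.4704 0.1981 0.038 ]
 [0.6018 0.142  0.038 ]
 [0.5754 0.0806 0.038 ]]
[np.float64(0.06715388958901534), np.float64(0.14284792193110243), np.float64(0.0668744507402605), np.float64(0.1422150794728139)] [0.523  0.1392 0.038 ]
-23.03526175261847
knob tip [0.4283 0.179  0.028 ] base [0.456  0.1669 0.028 ]
t 2.0 tcp [0.5093 0.1449 0.2492] toolx yaw 156.91 shift [-14.9   0.1  49.2] spin -0.001 f [-0.3582  0.9957 -0.6159] w 0.08528918860506063
```

```bash
python3 -m crank '[[[-4,0,20,0],[-10,0,55,0],[-15,0,90,0],[-15,0,120,0],[-15,0,140,0],[-15,0,150,0],[-15,0,150,0]]]'; python3 -c "
from plan import *
c=snap('wrist','w2.png')
to(.523,.1392,.026,157)"
```

```text
clock: 2.7
eef_pos: [0.5214, 0.1407, 0.0984]
ee_rot: [-0.622, -3.076, 0.001]
ft_force: [-0.2, -0.0, 0.3]
gripper_width: 0.0853
t 2.75 tcp [0.5226 0.1405 0.0999] toolx yaw 157.11 shift [-1.  -1.1 73.9] spin 0.0019 f [0.2185 0.0623 0.3538] w 0.0852777175874487
```

View pics/w2.png

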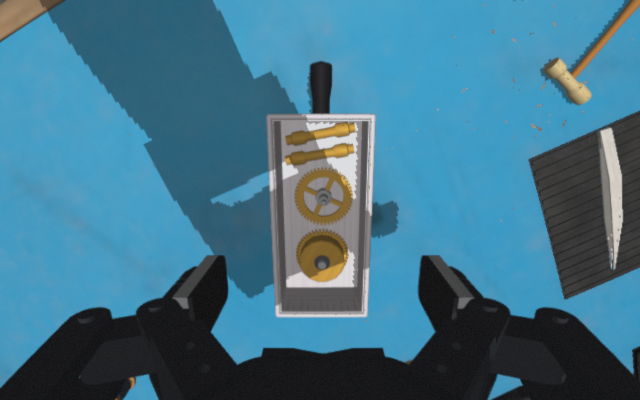

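```bash
python3 - <<'E'
from plan import *
c=load('w2.png')
P=[onz(c,p,.038) for p in [(267.5,115.5),(375.5,115),(369.5,317),(276,317)]]
print([np.linalg.norm(P[i]-P[(i+1)%4]) for i in range(4)],np.mean(P,0))
d=(P[2]+P[3]-P[0]-P[1]);print(np.degrees(np.arctan2(d[1],d[0])))
m=np.mean(P,0);to(m[0],m[1],.026,180+np.degrees(np.arctan2(d[1],d[0])))
E
```

```text
[np.float64(0.0667129564575848), np.float64(0.14319857018769278), np.float64(0.06889509272516962), np.float64(0.1428978211411766)] [0.5245 0.1391 0.038 ]
-22.62224927791802
t 2.75 tcp [0.5226 0.1405 0.0999] toolx yaw 157.11 shift [-2.4 -0.5 73.9] spin -0.0047 f [0.2185 0.0623 0.3538] w 0.0852777175874487
```

```bash
python3 -m crank '[[[-2,-0.5,15,-0.004],[-2,-0.5,35,-0.004],[-2,-0.5,53,-0.004],[-2,-0.5,66,-0.004],[-2,-0.5,72,-0.004],[-2,-0.5,73,-0.004],[-2,-0.5,73,-0.004]]]' && python3 -m crank '[[[0,0,0,0],[0,0,0,0],[0,0,0,0],[0,0,0,0],[0,0,0,0],[0,0,0,0],[0,0,0,0],[0,0,0,0]]]' 1 40;  python3 -c "
from plan import *
c=snap('wrist','w3.png')
to(.523,.1392,.026,157)"
```

```text
clock: 3.45
eef_pos: [0.5251, 0.1383, 0.0272]
ee_rot: [0.619, 3.079, 0.0]
ft_force: [0.5, 0.9, 0.4]
gripper_width: 0.0853
clock: 4.25
eef_pos: [0.5252, 0.1381, 0.0286]
ee_rot: [0.618, 3.079, -0.001]
ft_force: [-3.3, -0.4, 5.8]
gripper_width: 0.0599
t 4.3 tcp [0.5252 0.138  0.0286] toolx yaw 157.29 shift [2.5 0.2 2.6] spin 0.0051 f [-3.9577 -2.1605  6.2547] w 0.05998807718584364
```

View pics/w3.png

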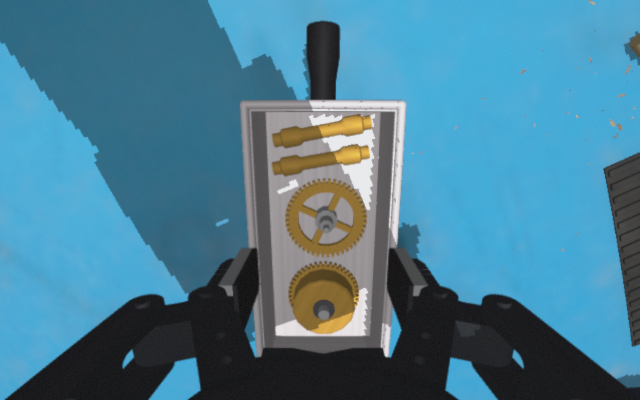

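```bash
python3 -m crank '[[[0,0,-1,0],[0,0,-3,0],[0,0,-6,0],[0,0,-10,0],[0,0,-15,0],[0,0,-20,0],[0,0,-24,0],[0,0,-26,0]]]';  python3 -c "
from plan import *
c=snap('wrist','w4.png')
to(.468,-.297,.16,163)"
```

```text
clock: 5.1
eef_pos: [0.5242, 0.1382, 0.0527]
ee_rot: [-0.619, -3.079, 0.0]
ft_force: [0.2, 0.2, -4.1]
gripper_width: 0.0008
t 5.15 tcp [0.5244 0.1382 0.053 ] toolx yaw 157.26 shift [-116.1 -423.2 -107. ] spin -0.1001 f [ 0.0205  0.118  -3.9344] w 0.0006471259603495456
```

View pics/w4.png

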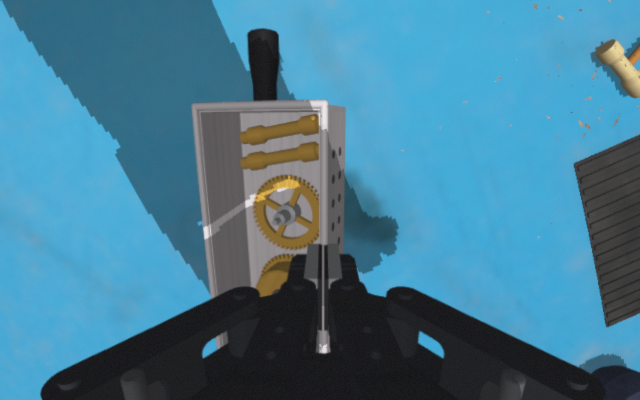

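The grip failed: in the wrist view the jaws are shut at column 322, beside or on the tray's right wall (325), and the tray is to the left of them. I'll check from the side cameras.

```bash
python3 - <<'E'
from h import *
a=snap('scene','scene4.png')['image'];b=snap('side','side4.png')['image']
print(get_obs()['ft_force'],get_obs()['gripper_width'])
A=cv2.resize(a[140:240,240:360,::-1],None,fx=6,fy=6,interpolation=cv2.INTER_CUBIC)
B=cv2.resize(b[220:300,280:400,::-1],None,fx=6,fy=6,interpolation=cv2.INTER_CUBIC)
cv2.imwrite('pics/s4a.png',A);cv2.imwrite('pics/s4b.png',B)
c=load('w4.png')['image'];cv2.imwrite('pics/w4c.png',cv2.resize(c[170:370,200:440,::-1],None,fx=3,fy=3,interpolation=cv2.INTER_CUBIC))
E
```

```text
[-1.25508232  0.73209807 -3.98366554] 0.0009582817855838844
```

View pics/s4a.png

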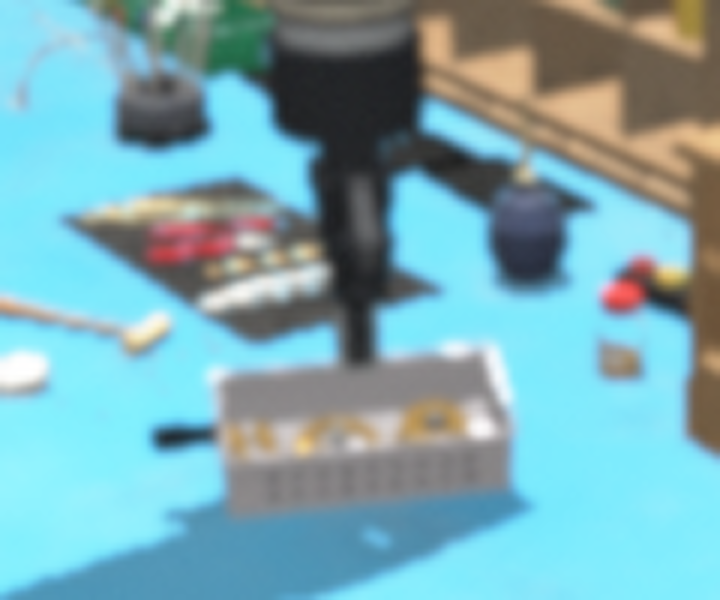

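View pics/s4b.png

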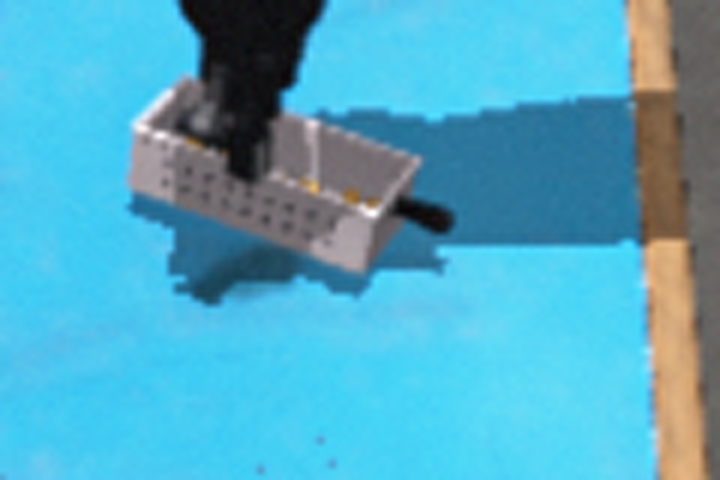

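View pics/w4c.png

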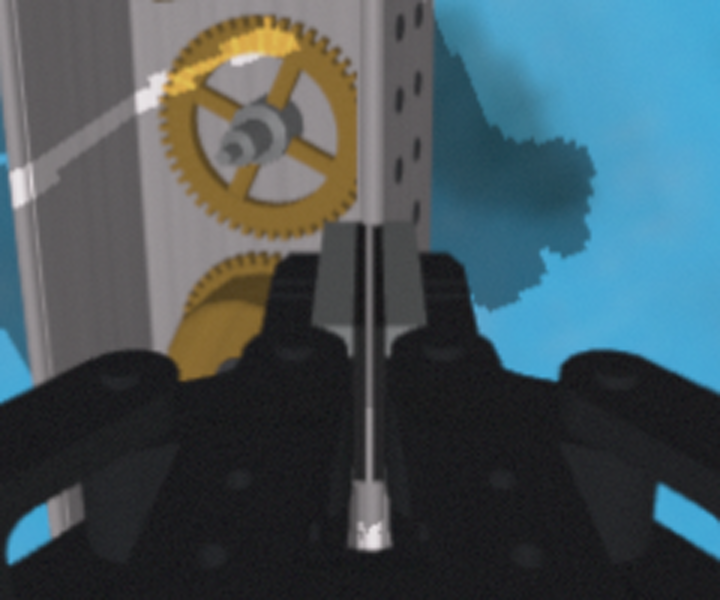

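```bash
python3 - <<'E'
from h import *
c=load('w3.png')['image'];cv2.imwrite('pics/w3c.png',cv2.resize(c[210:370,180:460,::-1],None,fx=2.8,fy=2.8,interpolation=cv2.INTER_CUBIC))
E
```

```text
(no output)
```

View pics/w3c.png

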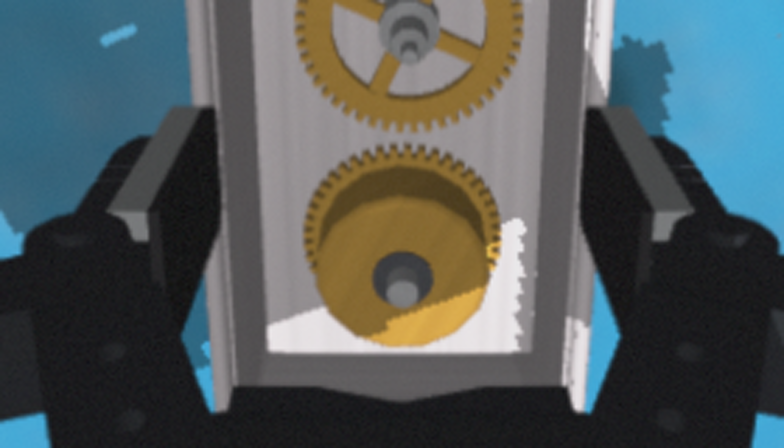

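```bash
python3 - <<'E'
from plan import *
o=get_obs();Rm=R.from_rotvec(o['ee_rot']).as_matrix()
for f in ['w4.png','w3.png']:
    c=load(f); # tool frame from camera: known offset
    # w4 pose = current tcp; for w3 use recorded
    p=o['eef_pos'] if f=='w4.png' else np.array([.5252,.138,.0286])
    print(f,'cam off',Rm.T@(np.array(c['position'])-p))
    for z in (-20,-10,0,10,19):
        print(z,[np.round(proj(c,p+Rm@(np.array([x,y,z])/1000)),0).tolist() for x in (11,-11) for y in ((0,) if f=='w4.png' else (-30,30))])
E
```

```text
w4.png cam off [ 0.0675 -0.0001 -0.1458]
-20 [[323.0, 255.0], [323.0, 300.0]]
-10 [[323.0, 246.0], [323.0, 289.0]]
0 [[323.0, 237.0], [323.0, 279.0]]
10 [[323.0, 230.0], [323.0, 269.0]]
19 [[323.0, 225.0], [323.0, 262.0]]
w3.png cam off [ 0.0677  0.0001 -0.1456]
-20 [[251.0, 255.0], [393.0, 254.0], [254.0, 300.0], [390.0, 300.0]]
-10 [[256.0, 245.0], [389.0, 245.0], [259.0, 289.0], [386.0, 289.0]]
0 [[260.0, 237.0], [385.0, 237.0], [262.0, 278.0], [382.0, 278.0]]
10 [[264.0, 230.0], [381.0, 230.0], [266.0, 269.0], [379.0, 269.0]]
19 [[266.0, 225.0], [378.0, 224.0], [268.0, 262.0], [376.0, 262.0]]
```

The tray is gripped by one wall only. In scale, the pad tips in w3 sit at about rim height, so they rested on the rim instead of reaching past it. I'll lower the tray, let go just slightly, and then measure the true tip height.

```bash
python3 -m crank '[[[0,0,3,0],[0,0,6,0],[0,0,9,0],[0,0,12,0],[0,0,12,0]]]'; python3 - <<'E'
from h import *
c=snap('wrist','w5.png')['image']
b=snap('side','side5.png')['image']
cv2.imwrite('pics/w5c.png',cv2.resize(c[80:380,150:450,::-1],None,fx=2,fy=2))
cv2.imwrite('pics/s5b.png',cv2.resize(b[220:300,280:400,::-1],None,fx=6,fy=6,interpolation=cv2.INTER_CUBIC))
E
```

```text
clock: 5.75
eef_pos: [0.5246, 0.1384, 0.0405]
ee_rot: [0.619, 3.08, 0.0]
ft_force: [1.1, 1.0, -2.7]
gripper_width: 0.0006
```

View pics/w5c.png

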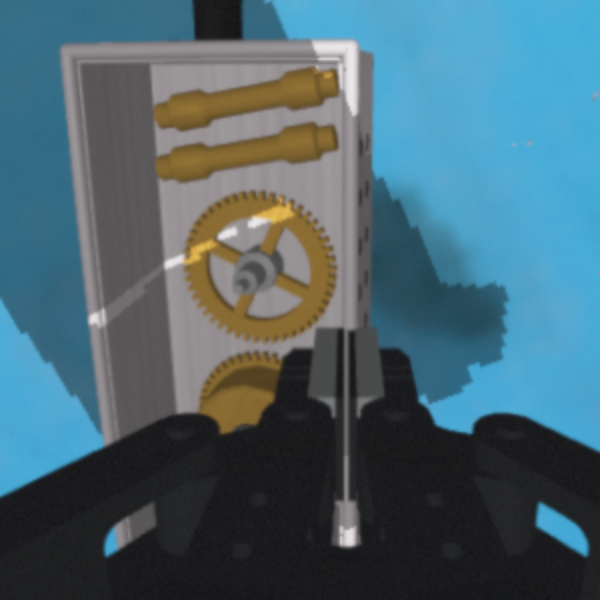

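View pics/s5b.png

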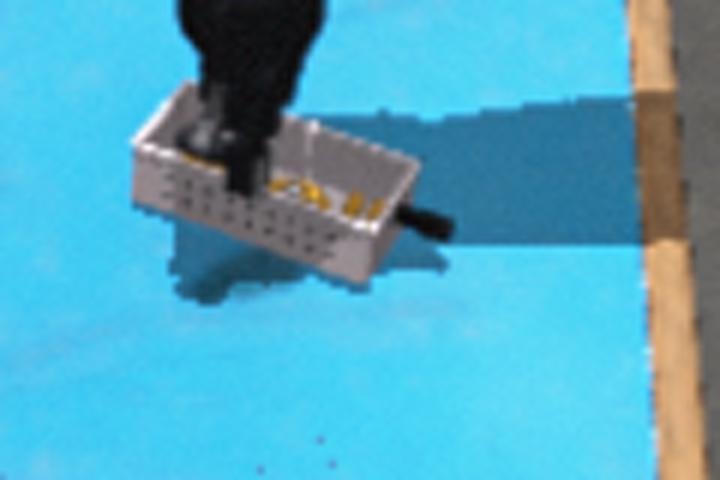

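```bash
python3 -m crank '[[[0,0,2,0],[0,0,4,0],[0,0,6,0],[0,0,8,0],[0,0,8,0]]]'
```

```text
clock: 6.35
eef_pos: [0.5247, 0.1383, 0.0327]
ee_rot: [0.619, 3.08, 0.0]
ft_force: [1.1, 2.0, -1.7]
gripper_width: 0.0008
```

```bash
python3 -m crank '[[[0,0,2,0],[0,0,4,0],[0,0,6,0],[0,0,6,0]]]'
```

```text
clock: 6.75
eef_pos: [0.525, 0.1385, 0.0306]
ee_rot: [-0.618, -3.078, 0.001]
ft_force: [-9.3, 1.0, 21.9]
gripper_width: 0.0008
```

```bash
python3 -m crank '[[[0,0,-3.5,0],[0,0,-3.5,0]]]'; python3 -m crank '[[[0,0,0,0],[0,0,0,0],[0,0,0,0],[0,0,0,0],[0,0,0,0]]]' 0.75 20;python3 - <<'E'
from h import *
c=snap('wrist','w6.png')['image']
b=snap('side','side6.png')['image']
print(get_obs()['ft_force'])
cv2.imwrite('pics/w6c.png',cv2.resize(c[80:380,150:450,::-1],None,fx=2,fy=2))
cv2.imwrite('pics/s6b.png',cv2.resize(b[220:300,280:400,::-1],None,fx=6,fy=6,interpolation=cv2.INTER_CUBIC))
E
```

```text
clock: 6.95
eef_pos: [0.5249, 0.1384, 0.0308]
ee_rot: [0.619, 3.079, 0.001]
ft_force: [-1.1, 1.9, 6.5]
gripper_width: 0.0007
clock: 7.45
eef_pos: [0.5244, 0.1382, 0.03]
ee_rot: [-0.619, -3.08, 0.0]
ft_force: [-0.3, -0.1, -0.3]
gripper_width: 0.0104
[-0.13909912 -1.18422341 -0.02127233]
```

View pics/w6c.png

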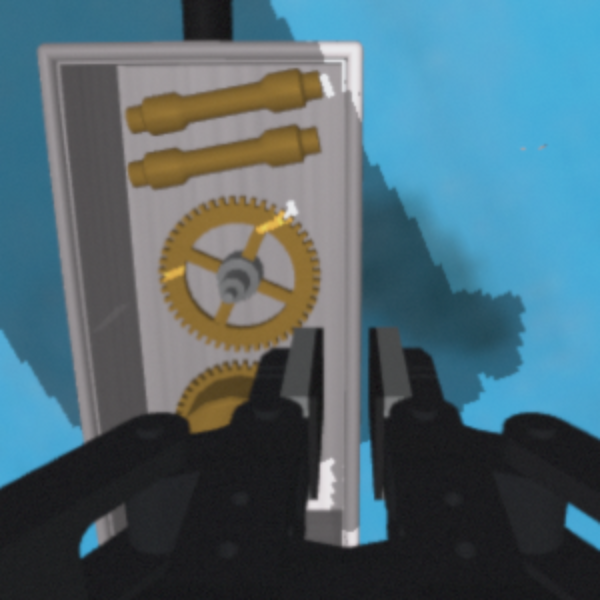

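View pics/s6b.png

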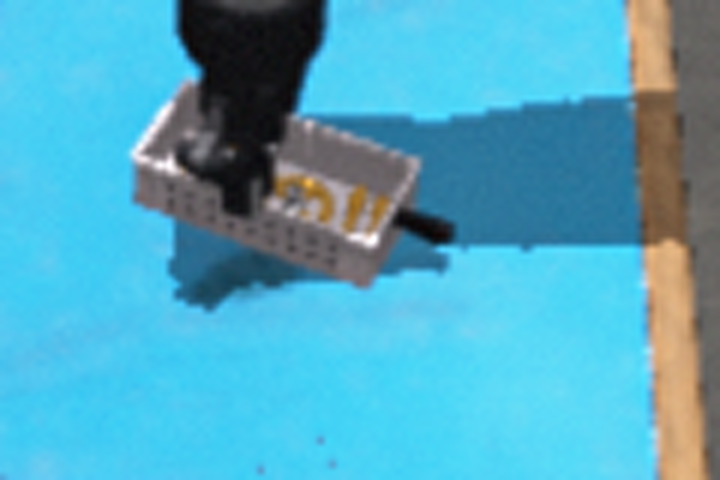

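```bash
python3 -m crank '[[[0,0,-12,0],[0,0,-30,0],[0,0,-45,0],[0,30,-45,0],[0,60,-45,0],[0,60,-30,0],[0,60,-15,0],[0,60,-15,0]]]' 1 20; python3 -m crank '[[[0,0,5,0],[0,0,10,0],[0,0,15,0],[0,0,20,0],[0,0,20,0]]]'; python3 -c "
from h import *
snap('side','side7.png');snap('wrist','w7.png')"
```

```text
clock: 8.35
eef_pos: [0.5448, 0.1926, 0.042]
ee_rot: [-0.618, -3.074, 0.004]
ft_force: [-1.3, 0.1, -1.3]
gripper_width: 0.0003
clock: 8.85
eef_pos: [0.5471, 0.1934, 0.0244]
ee_rot: [-0.619, -3.079, 0.001]
ft_force: [1.0, 0.2, 0.1]
gripper_width: 0.0
```

View pics/w7.png

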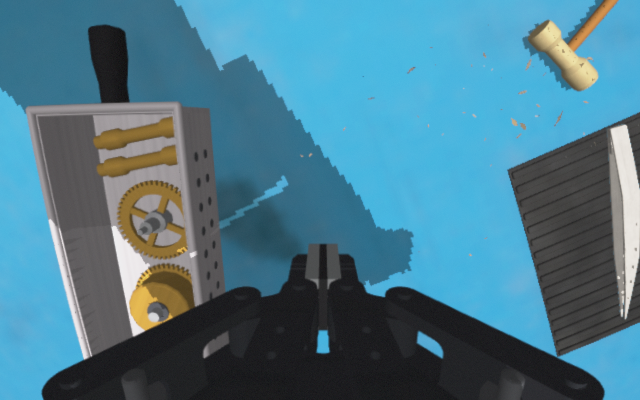

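```bash
python3 -m crank '[[[0,0,3,0],[0,0,6,0],[0,0,6,0]]]';  python3 -m crank '[[[0,0,2,0],[0,0,4,0],[0,0,4,0]]]'; python3 -m crank '[[[0,0,2,0],[0,0,4,0],[0,0,4,0]]]'
```

```text
clock: 9.25
eef_pos: [0.5473, 0.1936, 0.0187]
ee_rot: [-0.619, -3.079, 0.0]
ft_force: [0.4, 0.6, -0.5]
gripper_width: -0.0001
clock: 9.55
eef_pos: [0.5474, 0.1936, 0.0149]
ee_rot: [-0.619, -3.079, 0.0]
ft_force: [-0.4, 0.1, 0.2]
gripper_width: 0.0002
clock: 9.85
eef_pos: [0.5474, 0.1936, 0.0108]
ee_rot: [-0.619, -3.079, 0.0]
ft_force: [0.6, -0.4, -0.0]
gripper_width: 0.0
```

```bash
python3 -m crank '[[[0,0,2,0],[0,0,4,0],[0,0,4,0]]]';  python3 -m crank '[[[0,0,2,0],[0,0,4,0],[0,0,4,0]]]'; python3 -m crank '[[[0,0,2,0],[0,0,2,0]]]'
```

```text
clock: 10.15
eef_pos: [0.5474, 0.1936, 0.0068]
ee_rot: [-0.619, -3.079, 0.0]
ft_force: [-0.3, 0.2, 0.2]
gripper_width: 0.0
clock: 10.45
eef_pos: [0.5474, 0.1936, 0.0028]
ee_rot: [-0.619, -3.079, 0.0]
ft_force: [-1.0, 0.9, 0.5]
gripper_width: 0.0001
clock: 10.65
eef_pos: [0.5475, 0.1936, 0.0009]
ee_rot: [-0.619, -3.08, 0.0]
ft_force: [0.3, 0.4, 0.5]
gripper_width: 0.0002
```

```bash
python3 -m crank '[[[0,0,2,0],[0,0,3,0],[0,0,3,0]]]';  python3 -m crank '[[[0,0,2,0],[0,0,3,0],[0,0,3,0]]]';python3 -m crank '[[[0,0,2,0],[0,0,2,0]]]'
```

```text
clock: 10.95
eef_pos: [0.5475, 0.1936, -0.002]
ee_rot: [-0.619, -3.08, 0.0]
ft_force: [-0.2, -0.1, 0.1]
gripper_width: 0.0002
clock: 11.25
eef_pos: [0.548, 0.1937, -0.0036]
ee_rot: [-0.619, -3.08, 0.0]
ft_force: [-3.3, 0.1, 7.0]
gripper_width: 0.0001
clock: 11.45
eef_pos: [0.548, 0.1937, -0.0036]
ee_rot: [-0.618, -3.078, 0.002]
ft_force: [-8.2, -2.1, 16.6]
gripper_width: -0.0
```

The shut fingertips touch the bench at reported TCP z = -3.6 mm. They are therefore about 3.6 mm behind the reported TCP, not 19 mm ahead, and the true grasp point is about 22.6 mm behind the reported one. I'll use that correction from here on and re-locate the tray.

```bash
python3 -m crank '[[[0,0,-25,0],[0,0,-65,0],[0,-30,-90,0],[0,-60,-90,0],[0,-85,-90,0],[0,-89,-90,0],[0,-89,-90,0],[0,-89,-90,0]]]' -1 20;  python3 -c "
from plan import *
c=snap('wrist','w8.png')
to(.513,.111,.0,157)"
```

```text
clock: 12.25
eef_pos: [0.5137, 0.1121, 0.0832]
ee_rot: [0.619, 3.08, 0.001]
ft_force: [0.2, 0.1, -0.2]
gripper_width: 0.0855
t 12.3 tcp [0.5137 0.1122 0.0832] toolx yaw 157.3 shift [ 0.2 -1.4 83.2] spin 0.0052 f [ 0.668  -0.5458 -0.6145] w 0.08561313102146795
```

View pics/w8.png

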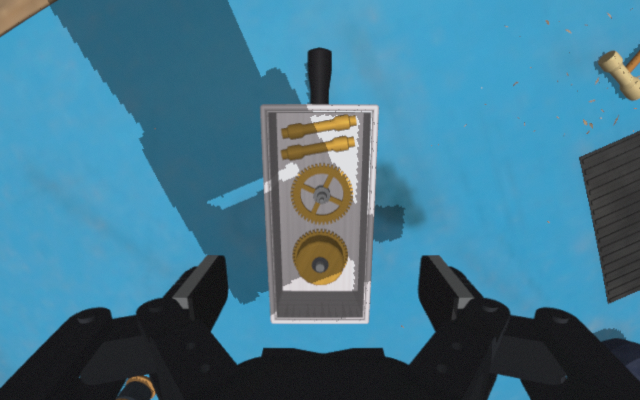

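```bash
python3 - <<'E'
from plan import *
c=load('w8.png')
P=[onz(c,p,.038) for p in [(261,105),(379,104.5),(369.5,322.5),(271,323)]]
print([np.linalg.norm(P[i]-P[(i+1)%4]) for i in range(4)],np.mean(P,0))
d=(P[2]+P[3]-P[0]-P[1]);print(np.degrees(np.arctan2(d[1],d[0])))
m=np.mean(P,0);to(m[0],m[1],-.0015,180+np.degrees(np.arctan2(d[1],d[0])))
E
```

```text
[np.float64(0.06698361163221063), np.float64(0.14304432337377096), np.float64(0.06775297703942149), np.float64(0.14314604248846594)] [0.5112 0.1116 0.038 ]
-22.855891580266817
t 12.3 tcp [0.5137 0.1122 0.0832] toolx yaw 157.3 shift [ 2.  -1.6 84.7] spin 0.0027 f [ 0.668  -0.5458 -0.6145] w 0.08561313102146795
```

```bash
python3 -m crank '[[[1,-1,15,0.003],[2,-1.5,40,0.003],[2,-1.5,60,0.003],[2,-1.5,75,0.003],[2,-1.5,83,0.003],[2,-1.5,84,0.003],[2,-1.5,84,0.003]]]' && python3 -m crank '[[[0,0,0,0],[0,0,0,0],[0,0,0,0],[0,0,0,0],[0,0,0,0],[0,0,0,0],[0,0,0,0],[0,0,0,0]]]' 1 40;  python3 -c "
from plan import *
c=snap('wrist','w9.png')"
```

```text
clock: 13.0
eef_pos: [0.5114, 0.1111, -0.0004]
ee_rot: [0.623, 3.078, 0.0]
ft_force: [0.3, 0.4, -0.0]
gripper_width: 0.0858
clock: 13.8
eef_pos: [0.5118, 0.1108, 0.0005]
ee_rot: [0.623, 3.077, 0.0]
ft_force: [-0.7, -0.9, 6.6]
gripper_width: 0.0633
```

View pics/w9.png

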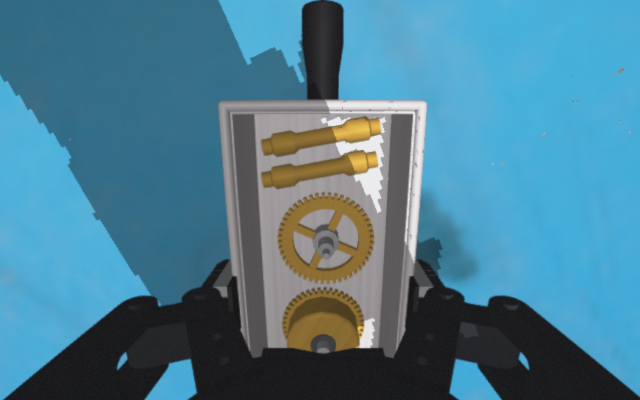

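Width is 63 mm with the pads outside both long walls, which is a correct grasp. I'll lift gently.

```bash
python3 -m crank '[[[0,0,-1,0],[0,0,-3,0],[0,0,-6,0],[0,0,-10,0],[0,0,-15,0],[0,0,-20,0],[0,0,-24,0],[0,0,-26,0]]]' 1 50;  python3 -c "
from plan import *
c=snap('wrist','w10.png')
to(.468,-.297,.125,163)"
```

```text
clock: 14.65
eef_pos: [0.5113, 0.111, 0.026]
ee_rot: [0.624, 3.078, 0.0]
ft_force: [-0.2, 1.1, -4.0]
gripper_width: 0.0634
t 14.7 tcp [0.5114 0.111  0.0261] toolx yaw 157.1 shift [-118.9 -392.7  -99. ] spin -0.103 f [-0.2289  0.8049 -3.7446] w 0.06324569872302645
```

View pics/w10.png

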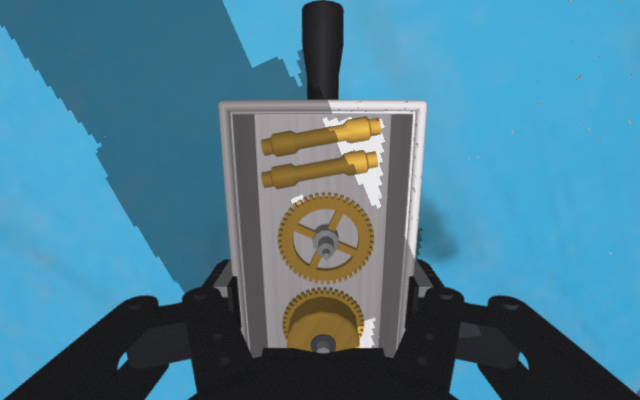

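```bash
python3 -m crank '[[[0,-2,-3,0],[-1,-6,-9,-0.002],[-3,-12,-16,-0.004],[-6,-20,-24,-0.007],[-9,-30,-32,-0.01],[-12,-41,-40,-0.013],[-16,-53,-47,-0.016],[-20,-66,-54,-0.019]]]' && python3 -m crank '[[[-4,-13,-6,-0.004],[-8,-27,-11,-0.008],[-12,-41,-15,-0.012],[-17,-55,-18,-0.016],[-21,-69,-20,-0.02],[-25,-83,-20,-0.024],[-29,-97,-20,-0.028],[-34,-111,-20,-0.032]]]' && python3 -m crank '[[[-4,-14,0,-0.004],[-8,-28,0,-0.008],[-12,-41,0,-0.012],[-16,-53,0,-0.016],[-19,-64,0,-0.02],[-22,-73,0,-0.024],[-24,-80,0,-0.027],[-25,-84,0,-0.03]]]'; python3 -c "
from plan import *
c=snap('wrist','w11.png');snap('side','side11.png');snap('scene','scene11.png')
to(.468,-.297,.125,163)"
```

```text
clock: 15.5
eef_pos: [0.5035, 0.0411, 0.08]
ee_rot: [0.594, 3.084, -0.0]
ft_force: [0.2, 0.9, -4.4]
gripper_width: 0.0632
clock: 16.3
eef_pos: [0.4934, -0.0747, 0.0996]
ee_rot: [-0.546, -3.094, 0.0]
ft_force: [-0.1, 0.4, -3.7]
gripper_width: 0.0636
clock: 17.1
eef_pos: [0.4887, -0.1614, 0.0992]
ee_rot: [0.499, 3.102, 0.0]
ft_force: [0.9, -0.1, -4.8]
gripper_width: 0.0628
t 17.25 tcp [ 0.4887 -0.1608  0.0991] toolx yaw 161.72 shift [ -23.1 -135.8  -25.9] spin -0.0223 f [-0.19   -1.1274 -3.8848] w 0.06284603207816812
```

View pics/w11.png

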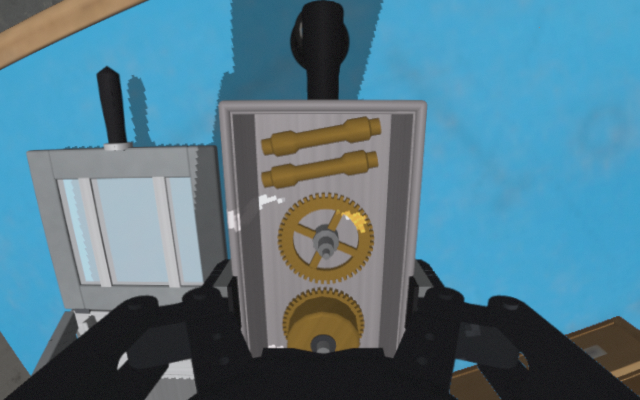

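View pics/side11.png

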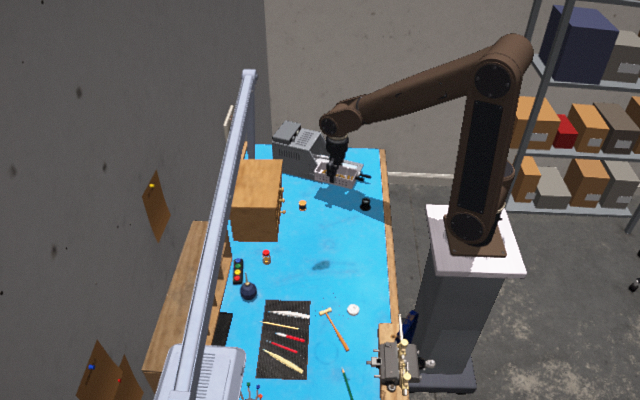

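```bash
python3 - <<'E'
from h import *
c=load('w11.png')['image'];cv2.imwrite('pics/w11c.png',cv2.resize(c[55:345,10:240,::-1],None,fx=2,fy=2,interpolation=cv2.INTER_CUBIC))
E
```

```text
(no output)
```

View pics/w11c.png

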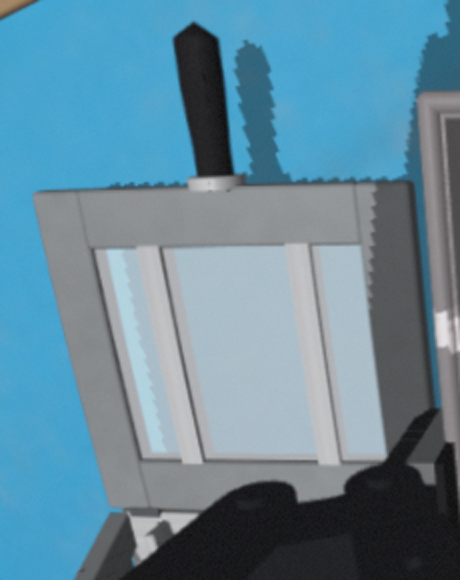

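```bash
python3 - <<'E'
from plan import *
c=load('w11.png')
g=lambda x,y,z=.040:onz(c,(x/2+10-.25,y/2+55-.25),z)
FL,FR,HL=g(35,193),g(413,181),g(112,508)
print(FL,FR,HL,'w',np.linalg.norm(FL-FR),'d',np.linalg.norm(FL-HL))
a=lambda v:np.degrees(np.arctan2(v[1],v[0]))
print('yaw from side',a(HL-FL),'from free edge',a(FL-FR)+90, 'diag', )
t,b=g(224.5,245.5),g(261,462);print('rails mid',t,b,a(b-t))
l0,l1=g(150,247),g(192,462);r0,r1=g(299,244),g(330,462);print('rails',a(l1-l0),a(r1-r0),np.linalg.norm(l0-r0))
ht,hr=g(196,27,.036),g(214,178,.036);print('handle',ht,hr,a(hr-ht),np.linalg.norm(ht-hr))
fm=(FL+FR)/2; print('free mid',fm)
E
```

```text
[ 0.3816 -0.3325  0.04  ] [ 0.4204 -0.2092  0.04  ] [ 0.4948 -0.3691  0.04  ] w 0.12919732267362205 d 0.11891812412803708
yaw from side -17.94645001532972 from free edge -17.469672186763745 diag
rails mid [ 0.4193 -0.2771  0.04  ] [ 0.4946 -0.3023  0.04  ] -18.445878611101122
rails -18.636288885313284 -18.189762619929063 0.051655898480645446
handle [ 0.3539 -0.2573  0.036 ] [ 0.3979 -0.2728  0.036 ] -19.482321318633062 0.04667933776439252
free mid [ 0.401  -0.2708  0.04  ]
```

```bash
python3 -m crank '[[[-1,-3,0,0],[-3,-9,0,0],[-5,-18,0,0],[-8,-29,0,0],[-11,-41,0,0],[-14,-53,0,0],[-16,-65,0,0],[-18,-77,2,0]]]' && python3 -m crank '[[[-1,-11,2,0],[-2,-21,5,0],[-3,-30,8,-0.001],[-4,-38,11,-0.002],[-4,-45,14,-0.003],[-5,-50,17,-0.004],[-5,-53,19,-0.005],[-5,-55,20,-0.005]]]'; python3 -c "
from plan import *
c=snap('wrist','w12.png');
to(.4685,-.2927,.075,162)"
```

```text
clock: 18.05
eef_pos: [0.4817, -0.241, 0.0974]
ee_rot: [0.499, 3.101, -0.001]
ft_force: [-0.1, 0.4, -4.6]
gripper_width: 0.063
clock: 18.85
eef_pos: [0.469, -0.2934, 0.0769]
ee_rot: [-0.491, -3.103, -0.001]
ft_force: [0.1, -0.1, -4.3]
gripper_width: 0.0633
t 18.9 tcp [ 0.469  -0.2935  0.0769] toolx yaw 162.02 shift [0.7 0.6 1.9] spin 0.0004 f [ 0.3964  0.2533 -4.8493] w 0.0632917285172351
```

View pics/w12.png

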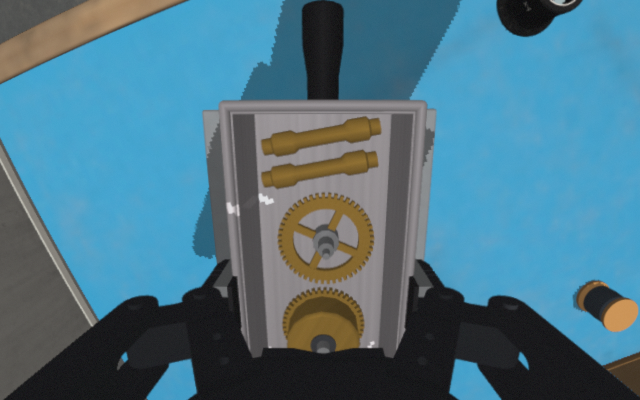

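```bash
python3 - <<'E'
from h import *
c=load('w12.png')['image'];cv2.imwrite('pics/w12c.png',cv2.resize(c[90:290,190:450,::-1],None,fx=3,fy=3,interpolation=cv2.INTER_CUBIC))
E
```

```text
(no output)
```

View pics/w12c.png

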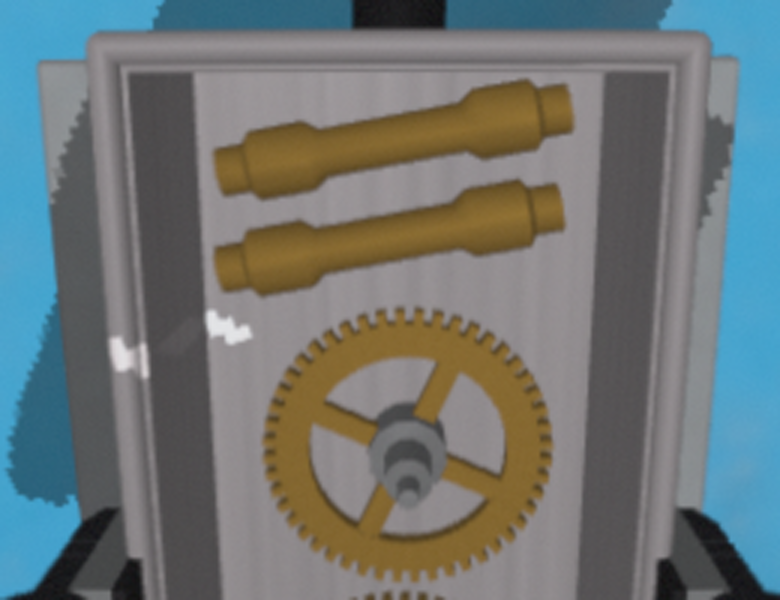

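```bash
python3 - <<'E'
from plan import *
c=load('w12.png')
g=lambda x,y,z=.040:onz(c,((x+.5)/3-.5+190,(y+.5)/3-.5+90),z)
FL,FR,L2,R2=g(37,61),g(739,57),g(78,480),g(705,480)
a=lambda v:np.degrees(np.arctan2(v[1],v[0]))
print(FL,FR,np.linalg.norm(FL-FR),'yaws',a(FL-FR)+90,a(L2-FL),a(R2-FR)); fm=(FL+FR)/2;m2=(L2+R2)/2
print(fm,'axis',a(m2-fm), np.linalg.norm(L2-R2))
y=np.radians(-18);u=np.array([np.cos(y),np.sin(y),0]);v=np.array([-u[1],u[0],0])
H=fm+.121*u;print('hinge',H)
o=get_obs()['eef_pos'];print('tcp u,v',(o-H)@u,(o-H)@v, 'm2 v',(m2-H)@v)
z=.0769+.038
r=[g(87,40,z),g(711,37,z)];print('rim',np.linalg.norm(r[0]-r[1]),[(p-H)@v for p in r],[(p-H)@u for p in r],a(r[0]-r[1])+90)
E
```

```text
[ 0.3811 -0.3341  0.04  ] [ 0.4202 -0.2121  0.04  ] 0.12818293653703564 yaws -17.749531738139524 -17.675561469386057 -17.69529982230026
[ 0.4007 -0.2731  0.04  ] axis -17.68547336642423 0.1281572226078888
hinge [ 0.5157 -0.3105  0.04  ]
tcp u,v -0.049721604769139775 0.0016667914030664421 m2 v 0.000454459916101756
rim 0.06678815069609652 [np.float64(-0.03146457120837553), np.float64(0.035323063592204045)] [np.float64(-0.12134698289996036), np.float64(-0.12160949223104897)] -17.77479964149245
```

```bash
python3 -m crank '[[[0,-0.5,3,-0.002],[0,-1.5,9,-0.005],[0,-1.5,16,-0.005],[0,-1.5,23,-0.005],[0,-1.5,29,-0.005],[0,-1.5,33,-0.005],[0,-1.5,35,-0.005],[0,-1.5,35,-0.005]]]'; python3 -m crank '[[[0,0,1,0],[0,0,2,0],[0,0,2,0]]]'
```

```text
clock: 19.7
eef_pos: [0.4686, -0.2947, 0.0419]
ee_rot: [-0.483, -3.104, -0.001]
ft_force: [0.0, 0.5, -4.3]
gripper_width: 0.0634
clock: 20.0
eef_pos: [0.469, -0.2951, 0.0406]
ee_rot: [0.483, 3.103, -0.001]
ft_force: [-0.4, 1.2, -3.3]
gripper_width: 0.063
```

```bash
python3 -m crank '[[[0,0,0.7,0],[0,0,1.3,0],[0,0,1.3,0]]]'; python3 -c "
from h import *
snap('scene','scene13.png')"
```

```text
clock: 20.3
eef_pos: [0.469, -0.2951, 0.0406]
ee_rot: [0.483, 3.104, -0.0]
ft_force: [-4.1, 2.2, 5.8]
gripper_width: 0.0633
```

```bash
python3 -m crank '[[[0,0,-0.5,0],[0,0,-0.5,0],[0,0,-0.5,0]]]' -0.6; python3 -m crank '[[[0,0,-0.5,0],[0,0,-0.5,0],[0,0,-0.5,0]]]' -1;python3 -c "
from plan import *
c=snap('wrist','w14.png');
to(.4685,-.2927,.075,162.3)"
```

```text
clock: 20.65
eef_pos: [0.4691, -0.2952, 0.0398]
ee_rot: [0.483, 3.103, -0.001]
ft_force: [0.2, 0.2, 0.4]
gripper_width: 0.0678
clock: 20.95
eef_pos: [0.4687, -0.2948, 0.0399]
ee_rot: [-0.483, -3.104, -0.0]
ft_force: [-0.5, 0.4, 0.0]
gripper_width: 0.0852
t 21.0 tcp [ 0.4687 -0.2948  0.0399] toolx yaw 162.31 shift [  0.8   1.9 -35.1] spin 0.0001 f [-0.673  -0.0576  0.1772] w 0.08560980562169812
```

View pics/w14.png

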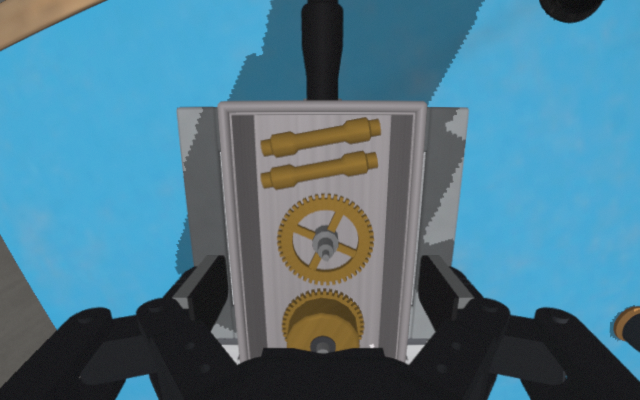

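The tray sits on the door, centred (rim 219–427, door 178–468), with its knob towards the robot and all four parts inside. Next I'll rise and go to the knob.

```bash
python3 -m crank '[[[0,0,-15,0],[0,0,-40,0],[0,0,-60,0],[25,0,-65,0],[60,0,-65,0],[88,0,-65,0],[100,0,-60,0],[100,0,-60,0]]]';python3 -c "
from plan import *
c=snap('wrist','w15.png');snap('scene','scene15.png')
to(.4685,-.2927,.047,162.3)"
```

```text
clock: 21.8
eef_pos: [0.3725, -0.2638, 0.0998]
ee_rot: [-0.485, -3.104, -0.0]
ft_force: [0.2, 0.4, 0.0]
gripper_width: 0.0853
t 21.9 tcp [ 0.3742 -0.2651  0.1006] toolx yaw 162.28 shift [-98.2   2.4  53.8] spin -0.0003 f [-0.5404  0.0234 -0.2171] w 0.08551361506311868
```

View pics/w15.png

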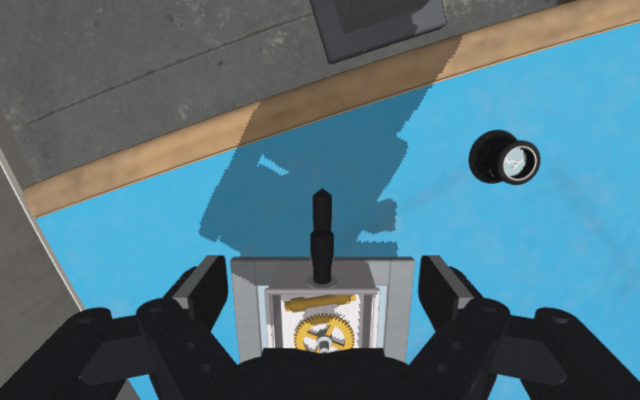

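View pics/scene15.png

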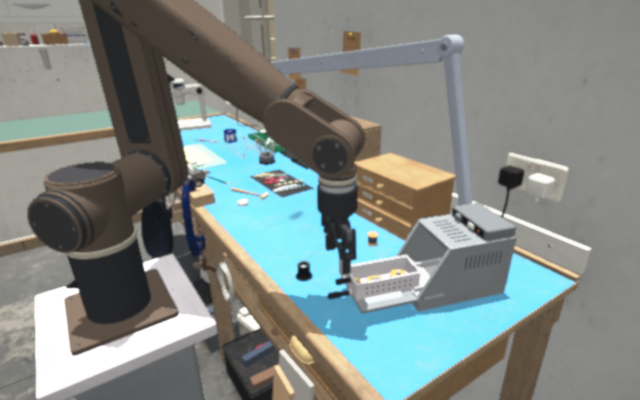

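```bash
python3 -m crank '[[[0,0,10,0],[0,0,25,0],[0,0,38,0],[0,0,48,0],[0,0,53,0],[0,0,53,0]]]';python3 -m crank '[[[0,0,0,0],[0,0,0,0],[0,0,0,0],[0,0,0,0],[0,0,0,0],[0,0,0,0],[0,0,0,0],[0,0,0,0]]]' 1 25; python3 -c "
from plan import *
c=snap('wrist','w16.png');snap('side','side16.png')
to(.4685,-.2927,.047,162.3)"
```

```text
clock: 22.5
eef_pos: [0.3731, -0.2639, 0.0458]
ee_rot: [-0.483, -3.103, -0.002]
ft_force: [-0.1, 0.2, 0.3]
gripper_width: 0.0853
clock: 23.3
eef_pos: [0.3736, -0.2646, 0.0473]
ee_rot: [0.483, 3.104, -0.0]
ft_force: [-0.9, 0.6, 3.4]
gripper_width: 0.0123
t 23.4 tcp [ 0.3736 -0.2646  0.0473] toolx yaw 162.31 shift [-99.    2.1   0.3] spin 0.0002 f [-0.3271  1.0229  3.7623] w 0.012219210162417034
```

View pics/w16.png

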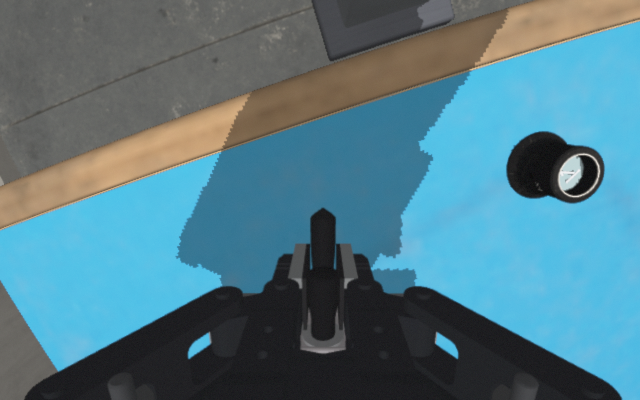

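```bash
python3 -m crank '[[[-1,0,0,0],[-3,0,0,0],[-6,0,0,0],[-10,0,0,0],[-15,0,0,0],[-20,0,0,0],[-25,0,0,0],[-30,0,0,0]]]'; python3 -m crank '[[[-5,0,0,0],[-10,0,0,0],[-15,0,0,0],[-20,0,0,0],[-25,0,0,0],[-30,0,0,0],[-35,0,0,0],[-38,0,0,0]]]'; python3 -c "
from plan import *
c=snap('wrist','w17.png');snap('scene','scene17.png')
to(.4685,-.2927,.047,162.3)"
```

```text
clock: 24.2
eef_pos: [0.4003, -0.2728, 0.0472]
ee_rot: [-0.48, -3.098, -0.003]
ft_force: [-8.1, 3.0, 11.2]
gripper_width: 0.0123
clock: 25.0
eef_pos: [0.4367, -0.2845, 0.0472]
ee_rot: [-0.481, -3.099, -0.003]
ft_force: [-8.4, 3.2, 11.0]
gripper_width: 0.0122
t 25.1 tcp [ 0.4371 -0.2847  0.0473] toolx yaw 162.36 shift [-32.3   1.9   0.1] spin 0.001 f [-5.9138  0.9208  8.6999] w 0.012233398880778694
```

View pics/w17.png

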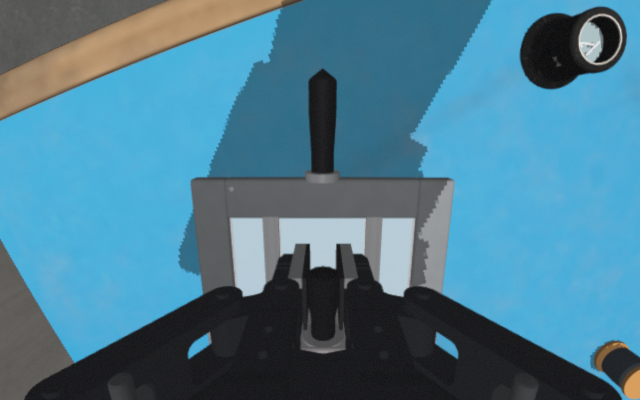

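```bash
python3 -m crank '[[[-2,0,-0.3,0],[-6,0,-0.6,0],[-11,0,-0.8,0],[-16,0,-0.8,0],[-21,0,-0.8,0],[-26,0,-0.8,0],[-30,0,-0.8,0],[-32,0,-0.8,0]]]'; python3 -m crank '[[[-4,0,0,0],[-8,0,0,0],[-12,0,0,0],[-16,0,0,0],[-20,0,0,0],[-24,0,0,0],[-28,0,0,0],[-30,0,0,0]]]'; python3 -c "
from plan import *
c=snap('wrist','w18.png');snap('scene','scene18.png')
to(.4685,-.2927,.047,162.3)"
```

```text
clock: 25.9
eef_pos: [0.4675, -0.2941, 0.0473]
ee_rot: [-0.482, -3.1, -0.003]
ft_force: [-5.4, 2.5, 5.9]
gripper_width: 0.0125
clock: 26.7
eef_pos: [0.4963, -0.3034, 0.0474]
ee_rot: [-0.482, -3.101, -0.002]
ft_force: [-5.0, 1.0, 4.9]
gripper_width: 0.012
t 26.8 tcp [ 0.4966 -0.3035  0.0474] toolx yaw 162.32 shift [30.1  1.8  0.4] spin 0.0004 f [-4.5727  2.0277  4.7295] w 0.012379988608105743
```

View pics/w18.png

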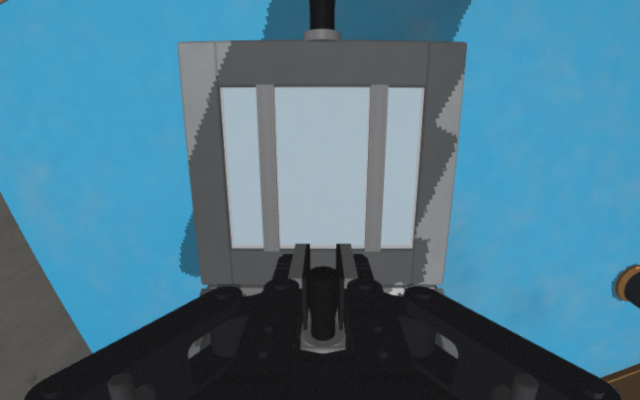

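View pics/scene18.png

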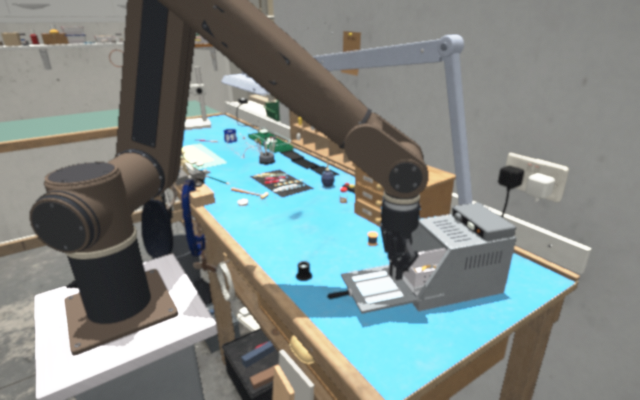

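```bash
python3 - <<'E'
from plan import *
c=load('w18.png')
P=[onz(c,p,.04) for p in [(179,43),(466,42),(443,285.5),(201,285.5)]]
print([np.linalg.norm(P[i]-P[(i+1)%4]) for i in range(4)])
a=lambda v:np.degrees(np.arctan2(v[1],v[0]))
fm=(P[0]+P[1])/2;hm=(P[2]+P[3])/2;print(fm,hm,a(hm-fm),a(P[0]-P[1])+90)
y=np.radians(-17.7);u=np.array([np.cos(y),np.sin(y),0]);v=np.array([-u[1],u[0],0])
o=get_obs()['eef_pos']
for H in (fm+.121*u,hm,np.array([.516,-.3099,.04])): print('u,v',(o-H)@u,(o-H)@v)
E
```

```text
[np.float64(0.12707481107847168), np.float64(0.11942070582758717), np.float64(0.12916826982644602), np.float64(0.11883765733210508)]
[ 0.4014 -0.2729  0.04  ] [ 0.5148 -0.3095  0.04  ] -17.86375094346504 -17.528292939427658
u,v -0.020997788604096457 -0.00020907670007652354
u,v -0.019121875875308194 0.00013138004834411382
u,v -0.020396094127295976 0.00016489805177895538
```

```bash
python3 -m crank '[[[-3,0,0,0],[-7,0,0,0],[-11,0,0,0],[-15,0,0,0],[-19,0,0,0],[-22,0,0,0],[-24,0,0,0],[-24,0,0,0]]]'; python3 -m crank '[[[-3,0,0,0],[-6,0,0,0],[-9,0,0,0],[-11,0,0,0],[-12,0,0,0],[-12,0,0,0]]]'; python3 -c "
from plan import *
c=snap('wrist','w19.png');snap('scene','scene19.png');snap('side','side19.png')
to(.4685,-.2927,.047,162.3)"
```

```text
clock: 27.6
eef_pos: [0.5197, -0.3111, 0.0481]
ee_rot: [-0.483, -3.103, -0.001]
ft_force: [-4.8, 2.6, 6.9]
gripper_width: 0.0124
clock: 28.2
eef_pos: [0.531, -0.3148, 0.0485]
ee_rot: [-0.482, -3.102, -0.001]
ft_force: [-5.6, 1.5, 7.8]
gripper_width: 0.0126
t 28.35 tcp [ 0.5311 -0.3148  0.0485] toolx yaw 162.32 shift [66.3  2.1  1.6] spin 0.0004 f [-6.0444  3.0463  9.1317] w 0.012029965468411214
```

View pics/w19.png

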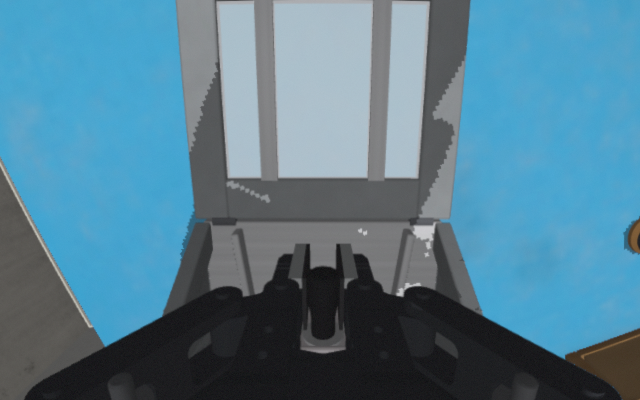

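```bash
python3 -m crank '[[[0,0,0,0],[0,0,0,0],[0,0,0,0],[0,0,0,0]]]' 0.3; python3 -m crank '[[[4,0,0,0],[10,0,0,0],[18,0,0,0],[26,0,0,0],[34,0,0,0],[40,0,0,0],[42,0,0,0]]]'; python3 -m crank '[[[0,0,0,0],[0,0,0,0],[0,0,0,0],[0,0,0,0]]]' 1;python3 -c "
from plan import *
c=snap('wrist','w20.png');snap('scene','scene20.png');snap('side','side20.png')
to(.4685,-.2927,.047,162.3)"
```

```text
clock: 28.75
eef_pos: [0.5317, -0.3148, 0.0473]
ee_rot: [0.483, 3.104, 0.0]
ft_force: [0.6, -0.0, -1.0]
gripper_width: 0.03
clock: 29.45
eef_pos: [0.4908, -0.3018, 0.0477]
ee_rot: [-0.484, -3.104, -0.0]
ft_force: [0.1, 0.5, 0.3]
gripper_width: 0.0298
clock: 29.85
eef_pos: [0.4918, -0.3022, 0.0478]
ee_rot: [0.483, 3.104, -0.0]
ft_force: [0.5, 0.5, -0.3]
gripper_width: 0.0005
t 30.0 tcp [ 0.4917 -0.3022  0.0477] toolx yaw 162.31 shift [25.   2.   0.7] spin 0.0002 f [-0.743   0.1815  0.3191] w 0.0002939007400395368
```

View pics/w20.png

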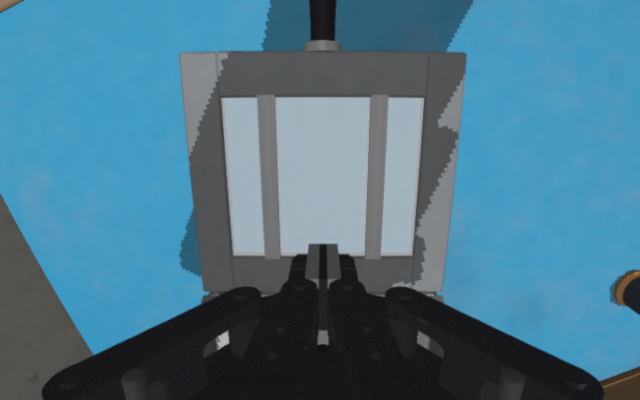

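```bash
python3 -m crank '[[[-4,0,0,0],[-10,0,0,0],[-16,0,0,0],[-21,0,0,0],[-25,0,0,0],[-28,0,0,0],[-31,0,0,0],[-31,0,0,0]]]'; python3 -m crank '[[[-2,0,0,0],[-4,0,0,0],[-6,0,0,0],[-8,0,0,0],[-9,0,0,0],[-9,0,0,0]]]'; python3 -c "
from plan import *
c=snap('scene','scene21.png');snap('side','side21.png')
to(.4685,-.2927,.047,162.3)"
```

```text
clock: 30.8
eef_pos: [0.5211, -0.3114, 0.0475]
ee_rot: [-0.483, -3.104, -0.001]
ft_force: [-1.4, -0.1, -0.6]
gripper_width: -0.0003
clock: 31.4
eef_pos: [0.5299, -0.3143, 0.0477]
ee_rot: [0.483, 3.104, 0.0]
ft_force: [-0.8, 0.6, -1.1]
gripper_width: 0.0001
t 31.5 tcp [ 0.5299 -0.3143  0.0477] toolx yaw 162.31 shift [65.   1.9  0.7] spin 0.0001 f [-0.2043  0.7596 -0.8813] w -0.00030181521189216265
```

```bash
python3 -m crank '[[[15,0,0,0],[40,0,0,0],[65,0,0,0],[90,0,0,0],[110,0,-10,0],[110,0,-20,0],[110,0,-20,0]]]';python3 -c "
from h import *
c=snap('wrist','w22.png');b=snap('side','side22.png')['image'];a=snap('scene','scene22.png')['image']
cv2.imwrite('pics/s22c.png',cv2.resize(b[125:195,300:380,::-1],None,fx=8,fy=8,interpolation=cv2.INTER_CUBIC))
cv2.imwrite('pics/c22c.png',cv2.resize(a[205:315,320:520,::-1],None,fx=4,fy=4,interpolation=cv2.INTER_CUBIC))"
```

```text
clock: 32.2
eef_pos: [0.4269, -0.2827, 0.0704]
ee_rot: [0.483, 3.098, -0.006]
ft_force: [0.2, -0.0, 1.5]
gripper_width: -0.0001
```

View pics/w22.png

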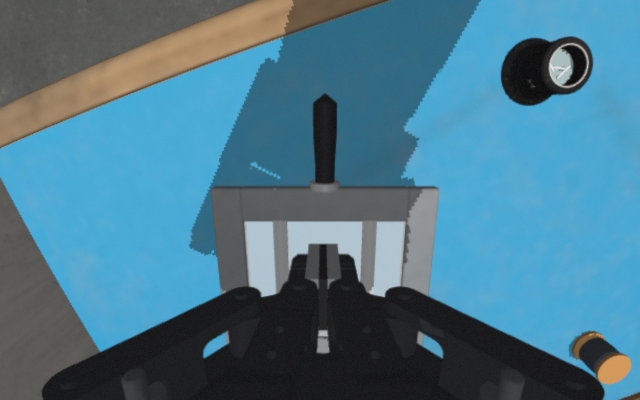

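View pics/s22c.png

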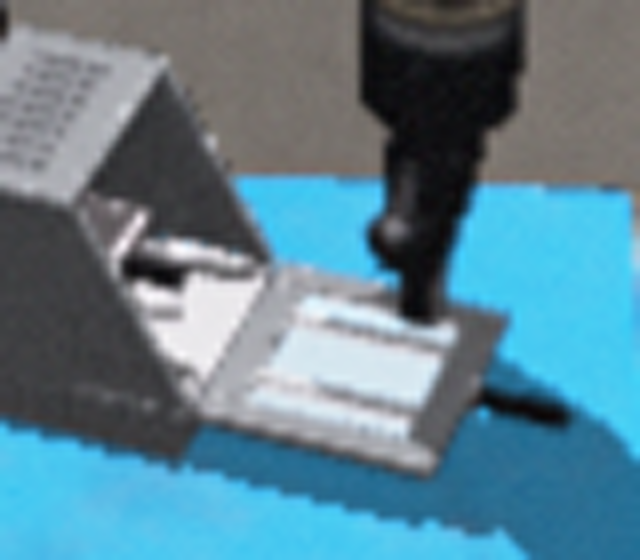

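View pics/c22c.png

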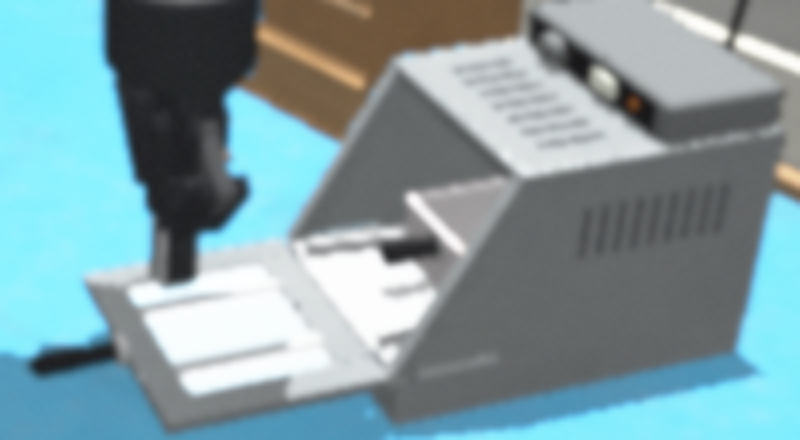

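```bash
python3 - <<'E'
from plan import *
S=load('side22.png');C=load('scene22.png')
s=lambda x,y:((x+.5)/8-.5+300,(y+.5)/8-.5+125)
k=lambda x,y:((x+.5)/4-.5+320,(y+.5)/4-.5+205)
H=np.array([.516,-.3099,.04]);y=np.radians(-17.7);u=np.array([np.cos(y),np.sin(y),0]);v=np.array([-u[1],u[0],0])
f=lambda p:np.round([(p-H)@u*1000,(p-H)@v*1000,(p-H)[2]*1000],1)
t,e=tri(S,s(187,270),C,k(385,249));print('tip',f(t),e)
for z in (.064,.068): print(z,f(onz(S,s(187,270),z)),f(onz(C,k(385,249),z)))
for z in (.074,.078): print('rim scene left corner',z,f(onz(C,k(407,193),z)),'side right end',f(onz(S,s(148,212),z)))
# calibration check: roof front edge corners 
print('roof',f(onz(S,s(165,58),.145)),f(onz(C,k(519,178),.145)),f(onz(C,k(397,59),.145)))
print('hinge', f(onz(S,s(270,265),.04)),f(onz(S,s(205,410),.04)),f(onz(C,k(392,378),.04)),f(onz(C,k(297,238),.04)))
E
```

```text
tip [26.7 -3.4 32.1] 0.0024006357474181763
0.064 [ 31.6 -14.5  24. ] [31.5  6.5 24. ]
0.068 [29.8 -9.5 28. ] [28.4  1.3 28. ]
rim scene left corner 0.074 [61.8 39.1 34. ] side right end [ 61.7 -39.7  34. ]
rim scene left corner 0.078 [58.3 33.6 38. ] side right end [ 59.8 -34.5  38. ]
roof [ 65.  -70.4 105. ] [ 58.2 -63.6 105. ] [ 63.3  65.7 105. ]
hinge [  5.3 -63.9   0. ] [-4.3 56.6  0. ] [ -0.8 -65.    0. ] [ 7.9 62.3  0. ]
```

```bash
python3 -m crank '[[[-5,0,-40,0],[-15,0,-90,0],[-25,0,-140,0],[-35,0,-190,0],[-40,0,-220,0],[-40,0,-230,0],[-40,0,-230,0]]]';python3 -c "
from h import *
c=snap('wrist','w23.png')['image']
cv2.imwrite('pics/w23c.png',cv2.resize(c[100:300,240:410,::-1],None,fx=3,fy=3,interpolation=cv2.INTER_CUBIC))"
```

```text
clock: 33.05
eef_pos: [0.4639, -0.2935, 0.299]
ee_rot: [0.482, 3.102, -0.003]
ft_force: [-1.2, -0.1, -0.1]
gripper_width: 0.0
```

View pics/w23.png

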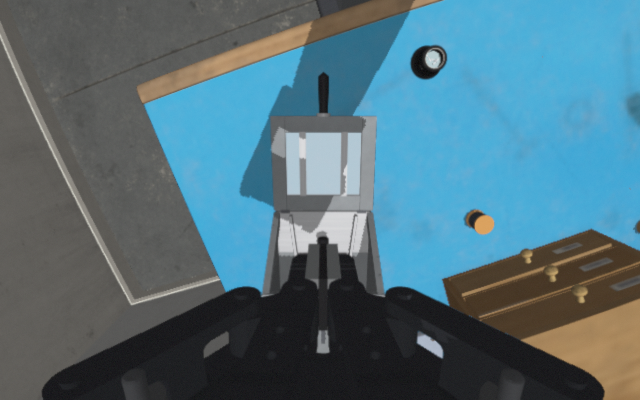

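View pics/w23c.png

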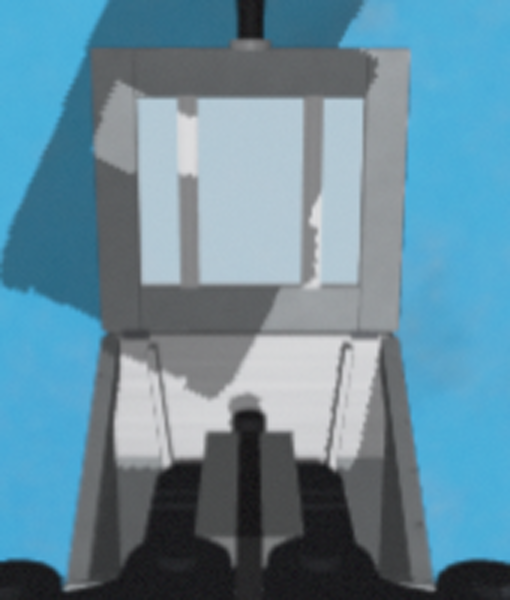

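```bash
python3 -m crank '[[[0,0,0,0],[-10,0,0,0],[-20,0,0,0],[-20,0,0,0],[-20,0,0,0],[-20,0,0,0]]]' -1;python3 -c "
from h import *
c=snap('wrist','w24.png')['image']
print(get_obs()['eef_pos'])
cv2.imwrite('pics/w24c.png',cv2.resize(c[150:350,230:420,::-1],None,fx=3,fy=3,interpolation=cv2.INTER_CUBIC))"
```

```text
clock: 33.7
eef_pos: [0.482, -0.2991, 0.2975]
ee_rot: [-0.483, -3.104, -0.0]
ft_force: [-0.2, 0.7, 0.3]
gripper_width: 0.0846
[ 0.48200789 -0.29903046  0.29767378]
```

View pics/w24c.png

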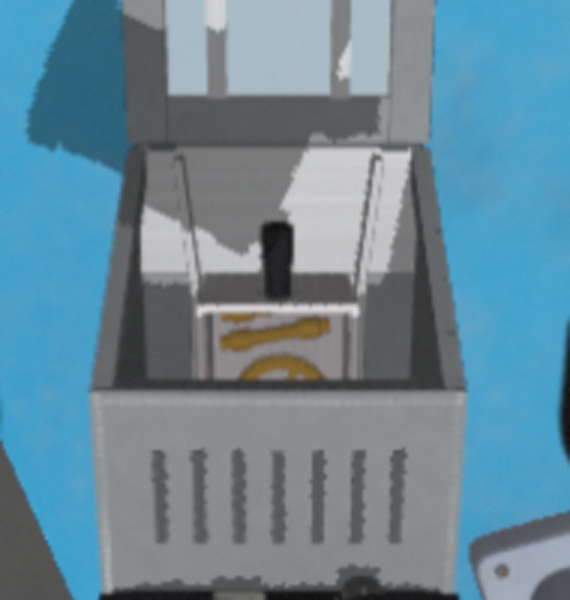

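```bash
python3 - <<'E'
from plan import *
c=load('w24.png')
g=lambda x,y,z:onz(c,((x+.5)/3-.5+230,(y+.5)/3-.5+150),z)
y=np.radians(-17.7);u=np.array([np.cos(y),np.sin(y),0]);v=np.array([-u[1],u[0],0])
hl,hr=g(127,143,.04),g(431,146,.04);H=(hl+hr)/2;print('hinge',H,np.linalg.norm(hl-hr))
H=np.array([.516,-.3099,.04])
f=lambda p:np.round([(p-H)@u*1000,(p-H)@v*1000],1)
print('hinge',f(hl),f(hr))
print('sill line',f(g(160,273,.04)),f(g(395,273,.04)))
print('roof',f(g(93,390,.145)),f(g(463,390,.145)))
for z in (.074,.078): print('rim front',z,f(g(196,308,z)),f(g(358,307,z)))
for z in (.036,.04): print('bottom',z,f(g(197,273,z)),f(g(357,273,z)))
for z in (.071,.075): print('knob top at tip',z,f(g(278,223,z)), 'wid',f(g(261,230,z-.007)),f(g(293,230,z-.007)))
E
```

```text
hinge [ 0.5151 -0.3091  0.04  ] 0.13033860375926268
hinge [ -1.9 -64.7] [-0.4 65.7]
sill line [ 57.8 -52.5] [57.9 52. ]
roof [ 58.8 -63.4] [59.  63.3]
rim front 0.074 [ 59.6 -33.8] [59.3 32.9]
rim front 0.078 [ 57.9 -33.4] [57.5 32.5]
bottom 0.036 [ 59.3 -36.4] [59.4 35.5]
bottom 0.04 [ 57.8 -36.1] [57.9 35.1]
knob top at tip 0.071 [23.8 -0. ] wid [29.2 -7. ] [29.2  6.2]
knob top at tip 0.075 [22.4 -0. ] wid [27.8 -6.9] [27.8  6.1]
```

```bash
python3 -m crank '[[[25,0,0,0],[60,0,5,0],[95,0,10,0],[115,0,15,0],[121,0,15,0],[121,0,15,0]]]';python3 -c "
from plan import *
c=snap('wrist','w25.png')['image']
to(.516-.155*.9527,-.3099+.155*.304,.036-.0226,162.3)
cv2.imwrite('pics/w25c.png',cv2.resize(c[90:350,230:420,::-1],None,fx=3,fy=2.3,interpolation=cv2.INTER_CUBIC))"
```

```text
clock: 34.35
eef_pos: [0.3666, -0.2623, 0.2833]
ee_rot: [0.484, 3.103, -0.001]
ft_force: [0.2, -0.0, 0.9]
gripper_width: 0.0855
t 34.4 tcp [ 0.3672 -0.2627  0.2834] toolx yaw 162.28 shift [ -0.7   0.4 270.1] spin -0.0003 f [-0.579  -0.6665  0.1249] w 0.0849305046048098
```

View pics/w25c.png

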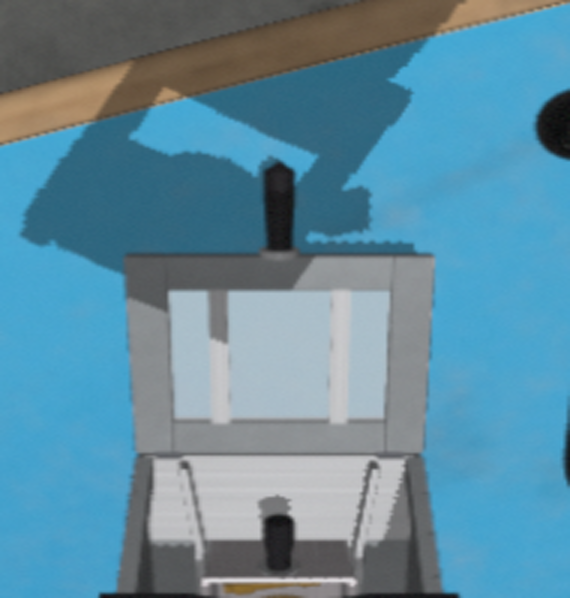

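```bash
python3 - <<'E'
from plan import *
A=load('w24.png');B=load('w25.png')
a=lambda x,y:((x+.5)/3-.5+230,(y+.5)/3-.5+150)
b=lambda x,y:((x+.5)/3-.5+230,(y+.5)/2.3-.5+90)
y=np.radians(-17.7);u=np.array([np.cos(y),np.sin(y),0]);v=np.array([-u[1],u[0],0]);H=np.array([.516,-.3099,.04])
def T(n,p,q):
    t,e=tri(A,a(*p),B,b(*q));print(n,np.round([(t-H)@u*1e3,(t-H)@v*1e3,(t-H)[2]*1e3],1),round(e*1e3,1))
T('rim',(277,308),(279,580)); T('knobtip top',(278,223),(279,515)); T('sill L',(160,273),(165,541)); T('hinge',(279,144),(279,454)); T('roof',(278,390),(279,595))
g=lambda x,yy,z:(lambda p:np.round([(p-H)@u*1e3,(p-H)@v*1e3],1))(onz(B,b(x,yy),z))
print('handle tip',g(279,163,.036),'root',g(279,250,.036),'free edge',g(127,255,.04),g(434,255,.04),'hinge',g(137,454,.04),g(422,454,.04))
E
```

```text
rim [59.3 -0.4 34.9] 0.2
knobtip top [28.5 -0.1 17.1] 0.2
sill L [ 56.7 -52.7   2.6] 1.1
hinge [-1.4  0.1  0.1] 0.6
roof [148.   -0.3 -59.5] 0.3
handle tip [-171.     0.1] root [-123.6    0.1] free edge [-122.  -63.] [-121.7   64.3] hinge [ -1.3 -64. ] [-1.  64.1]
```

Triangulated across two wrist views, the tray's front rim is 34.9 mm above the deck (34 when seated, 38 when not) and behind the sill line, so it is home. Now the door handle.

```bash
python3 -m crank '[[[0,0,35,0],[0,0,80,0],[0,0,125,0],[0,0,170,0],[0,0,210,0],[0,0,240,0],[0,0,258,0],[0,0,264,0]]]'; python3 -m crank '[[[0,0,0,0],[0,0,0,0],[0,0,0,0],[0,0,0,0],[0,0,0,0],[0,0,0,0],[0,0,0,0],[0,0,0,0]]]' 1 25;python3 -c "
from plan import *
c=snap('wrist','w26.png')['image']
to(.5149-.155*.9527,-.3095+.155*.304,.0194,162.3)"
```

```text
clock: 35.2
eef_pos: [0.3666, -0.2615, 0.0165]
ee_rot: [-0.482, -3.101, -0.004]
ft_force: [-0.7, 0.5, 0.3]
gripper_width: 0.0852
clock: 36.0
eef_pos: [0.3672, -0.2627, 0.0196]
ee_rot: [0.483, 3.103, -0.001]
ft_force: [0.1, 1.4, 5.1]
gripper_width: 0.0116
t 36.05 tcp [ 0.3673 -0.2627  0.0196] toolx yaw 162.3 shift [0.1 0.3 0.2] spin 0.0001 f [0.5108 1.7864 6.7618] w 0.0118564893000511
```

View pics/w26.png

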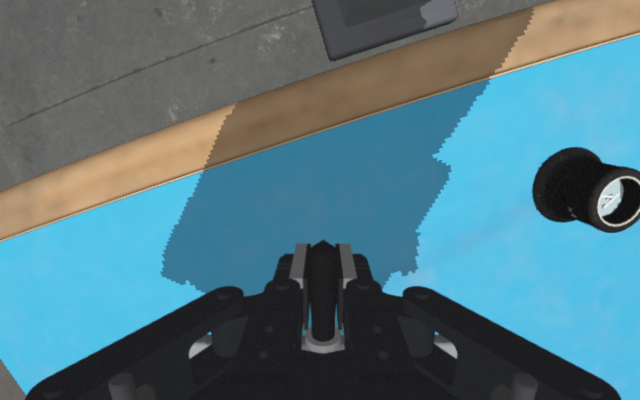

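```bash
python3 - <<'E'
import numpy as np
for p in range(0,121,5):
    a=np.radians(p);d=np.array([-np.cos(a),np.sin(a)]);n=np.array([np.sin(a),np.cos(a)]);q=155*d-4*n
    print(p,round(-(q[0]+155),1),round(-(q[1]+4),1))
E
```

```text
0 -0.0 -0.0
5 -0.2 -13.5
10 -1.7 -27.0
15 -4.2 -40.3
20 -8.0 -53.3
25 -12.8 -65.9
30 -18.8 -78.0
35 -25.7 -89.6
40 -33.7 -100.6
45 -42.6 -110.8
50 -52.3 -120.2
55 -62.8 -128.7
60 -74.0 -136.2
65 -85.9 -142.8
70 -98.2 -148.3
75 -111.0 -152.7
80 -124.1 -156.0
85 -137.5 -158.1
90 -151.0 -159.0
95 -164.5 -158.8
100 -178.0 -157.3
105 -191.3 -154.8
110 -204.3 -151.0
115 -216.9 -146.2
120 -229.0 -140.2
```

```bash
python3 -m crank '[[[0,0,-5,0],[-0.2,0,-13.5,0],[-1.7,0,-27,0],[-4.2,0,-40.3,0],[-8,0,-53.3,0],[-12.8,0,-65.9,0],[-18.8,0,-78,0],[-18.8,0,-78,0]]]'; python3 -c "
from h import *
c=snap('wrist','w27.png')['image'];a=snap('scene','scene27.png')['image']
cv2.imwrite('pics/c27.png',cv2.resize(a[175:315,320:520,::-1],None,fx=3,fy=3))"
```

```text
clock: 36.85
eef_pos: [0.3847, -0.2681, 0.0984]
ee_rot: [-0.481, -3.103, -0.0]
ft_force: [-5.2, -1.1, 0.9]
gripper_width: 0.0116
```

View pics/c27.png

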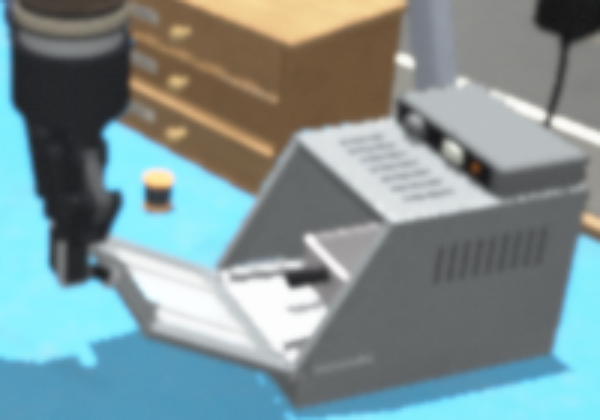

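View pics/w27.png

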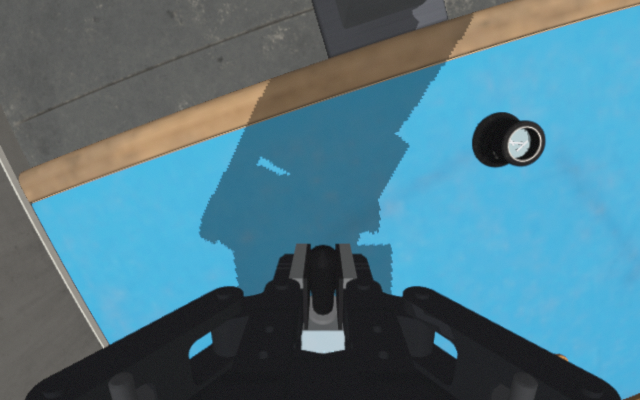

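```bash
python3 -m crank '[[[-6.9,0,-11.6,0],[-14.9,0,-22.6,0],[-23.8,0,-32.8,0],[-33.5,0,-42.2,0],[-44,0,-50.7,0],[-55.2,0,-58.2,0],[-67.1,0,-64.8,0],[-79.4,0,-70.3,0]]]'; python3 -c "
from h import *
a=snap('scene','scene28.png')['image']
cv2.imwrite('pics/c28.png',cv2.resize(a[155:315,320:520,::-1],None,fx=3,fy=3))"
```

```text
clock: 37.75
eef_pos: [0.4599, -0.2922, 0.1683]
ee_rot: [-0.482, -3.102, -0.0]
ft_force: [-3.9, -0.1, 6.8]
gripper_width: 0.0117
```

View pics/c28.png

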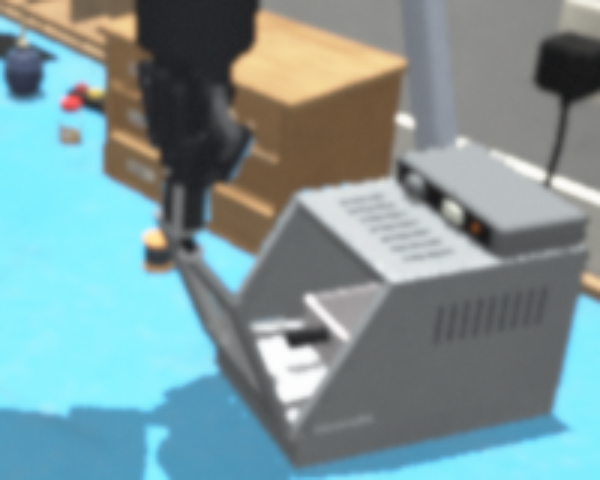

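```bash
python3 -m crank '[[[-12.8,0,-4.4,0],[-25.9,0,-7.7,0],[-39.3,0,-9.8,0],[-52.8,0,-10.7,0],[-66.3,0,-10.5,0],[-79.8,0,-9,0],[-93.1,0,-6.5,0],[-100,0,-5,0]]]'; python3 -c "
from h import *
a=snap('scene','scene29.png')['image'];print(get_obs()['ft_force'])
cv2.imwrite('pics/c29.png',cv2.resize(a[125:315,320:520,::-1],None,fx=3,fy=3))"
```

```text
clock: 38.6
eef_pos: [0.5587, -0.3238, 0.1753]
ee_rot: [0.482, 3.097, -0.004]
ft_force: [1.0, 0.0, 8.6]
gripper_width: 0.0113
[ 1.61599538 -0.88841949  9.54817593]
```

View pics/c29.png

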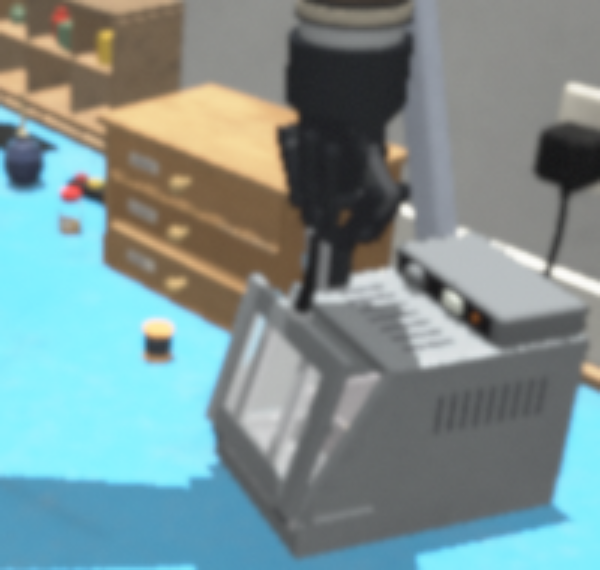

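```bash
python3 -m crank '[[[-3,0,1,0],[-6,0,2.3,0],[-9,0,3.5,0],[-12.5,0,4.7,0],[-16,0,6,0],[-19,0,7,0],[-22,0,8.5,0],[-22,0,8.5,0]]]'; python3 -m crank '[[[-2,0,1,0],[-4,0,2,0],[-6,0,3.2,0],[-7.5,0,4,0],[-7.5,0,4,0]]]'; python3 -c "
from h import *
a=snap('scene','scene30.png')['image'];print(get_obs()['ft_force'])
cv2.imwrite('pics/c30.png',cv2.resize(a[125:315,320:520,::-1],None,fx=3,fy=3))"
```

```text
clock: 39.45
eef_pos: [0.5802, -0.3307, 0.1676]
ee_rot: [0.482, 3.093, -0.005]
ft_force: [3.2, -0.2, 9.7]
gripper_width: 0.0115
clock: 39.95
eef_pos: [0.5877, -0.3331, 0.1641]
ee_rot: [0.482, 3.092, -0.006]
ft_force: [3.8, -1.0, 10.0]
gripper_width: 0.0112
[ 3.43117615 -0.37672605  9.90306303]
```

View pics/c30.png

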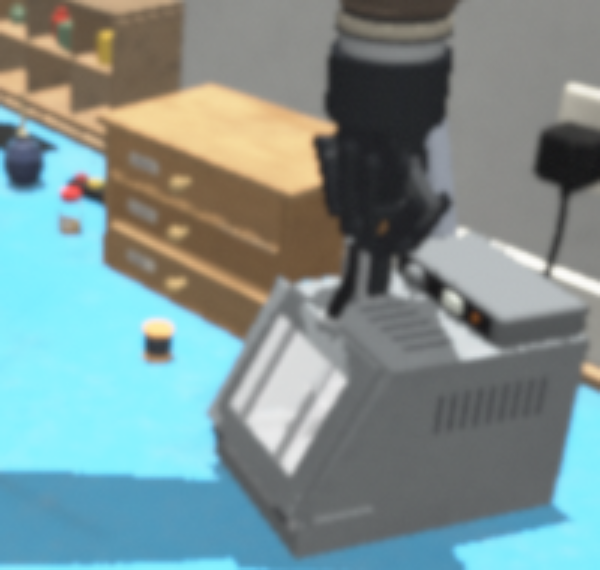

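```bash
python3 -m crank '[[[0,0,0,0],[0,0,0,0],[0,0,0,0],[0,0,0,0]]]' 0; python3 -m crank '[[[0,0,-8,0],[0,0,-25,0],[0,0,-50,0],[20,0,-80,0],[60,0,-110,0],[100,0,-130,0],[130,0,-130,0],[130,0,-130,0]]]'; python3 -c "
from h import *
a=snap('scene','scene31.png')['image'];print(get_obs()['ft_force'])
cv2.imwrite('pics/c31.png',cv2.resize(a[125:315,320:520,::-1],None,fx=3,fy=3))
snap('wrist','w31.png')
b=snap('side','side31.png')['image']
cv2.imwrite('pics/s31.png',cv2.resize(b[115:325,230:400,::-1],None,fx=3,fy=2.8,interpolation=cv2.INTER_CUBIC))"
```

```text
clock: 40.4
eef_pos: [0.5832, -0.331, 0.1582]
ee_rot: [-0.483, -3.103, -0.002]
ft_force: [-0.7, -0.8, -0.2]
gripper_width: 0.0425
clock: 41.2
eef_pos: [0.4581, -0.2914, 0.2927]
ee_rot: [0.484, 3.101, -0.004]
ft_force: [-0.6, 0.3, -0.0]
gripper_width: 0.0427
[0.10019257 0.28015657 0.00124429]
```

View pics/c31.png

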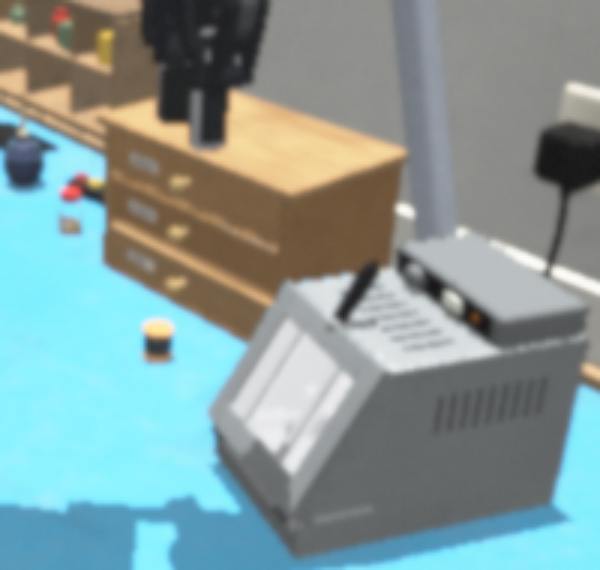

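View pics/w31.png

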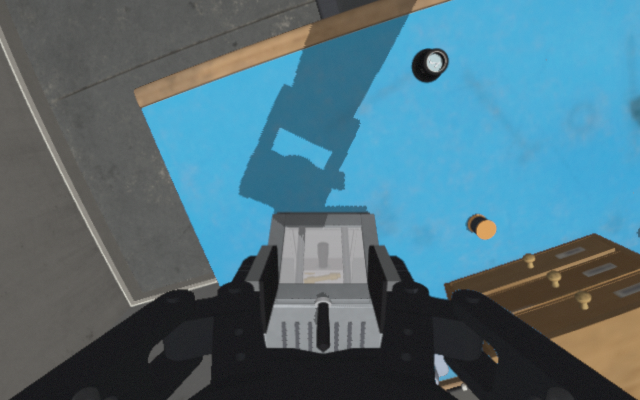

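View pics/s31.png

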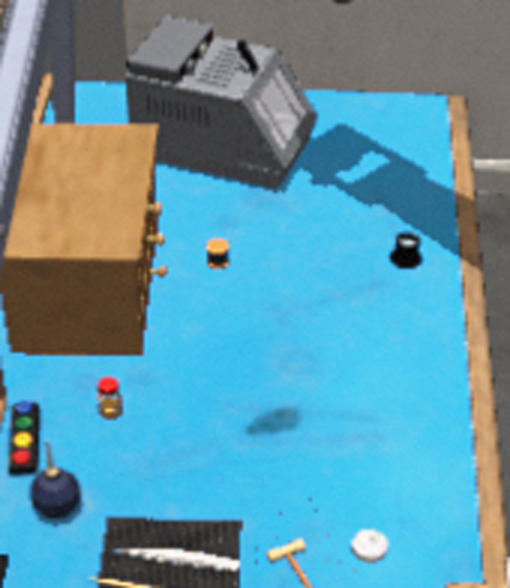

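Both views show the door flush in its frame, with the knob and pillars visible through the window. The spool, loupe and tin are where they started, and the robot is clear.

```bash
python3 - <<'E'
from h import *
a=load('side0.png')['image'].astype(int);b=load('side31.png')['image'].astype(int)
for n,(x,y) in dict(loupe=(365,204),spool=(303,204),tin=(353,310)).items(): print(n,np.abs(a-b)[y-9:y+9,x-9:x+9].mean())
print(get_obs()['clock']); print(close_job())
E
```

```text
loupe 10.872427983539094
spool 8.073045267489713
tin 8.367283950617283
41.35
the job is handed in; nothing more can be done
None
```

The tray is in the cabinet, sitting flat behind the sill with all four parts in it, and the door is shut. I handed the job in at 41.35 s of the 72 s allowed.

**What went wrong on the way**
- **Failed first grasp:** the fingertips stopped on the tray's rim. On the lift the jaws held only one long wall, so the tray hung tilted for a moment about 25 mm up. I lowered it again and no part came out, but the tray ended up about 30 mm from where it started.
- **Cause:** a touch on the bare bench showed the shut fingertips about 3.6 mm behind the reported TCP, not 19 mm ahead of it. I used that correction for everything after.

**What I did next**
- **Carry and placing:** I re-gripped the tray across both walls (63 mm opening) and carried it level. I set it centred on the lowered door with its knob towards the robot and let go.
- **Slide in:** I took it by the knob and slid it most of the way. The last 11 mm or so was a push on the knob's end with shut fingers, because the gripper body would have met the roof edge.
- **Door:** I swung it up by its handle, released it and moved clear.

**Last checks**
- **Tray home:** two wrist views put its front rim 34.9 mm above the deck (34 when seated, 38 when not) and about 2.6 mm behind the sill. The first side-camera estimate was ambiguous and leaned towards not seated; I trusted the wrist views.
- **Door and parts:** two views show the door flush in its frame. The pillars are visible through the window. The wheel and the pillars were last seen in the tray just before I shut the door. I last saw the barrel when I set the tray on the door, because the roof hides it once the tray is in.
- **Bystanders:** the spool, loupe and tin are at the same places in the side view as at the start. My pixel comparison there gave only small brightness differences and no position measurement.

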